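# Rehang the lift-off door of the collet cabinet

## Task

Lift the blue cabinet door out of its wooden rest and hang it back on the collet cabinet: with the door standing open, lower both knuckles together onto the two hinge pins, feeling for the pins without forcing or dropping the door, until it sits all the way down. Then swing the door shut until the roller catch snaps and holds it, and leave the other things on the bench where they are.

Things in the scene. Friction and masses are not known exactly. Their poses are not given: they have to be found in the camera images.
- cabinet: grey steel collet cabinet, fixed, 120 deep (x), 196 wide (y), 195 high, open front. Origin: centre of its underside, on the bench; front face at x -60 mm; +y is its left side seen from the front. Its front right (-y) corner carries a steel hinge strip with two pins; near its left front edge two rubber bumpers, 4 mm proud, meet the shut door.
- hinge_mark (a point): lower pin's foot if the strip stood mid-slot: cabinet frame -75, -105, 38 mm, at the height of the lower pin's shoulder. The strip is screwed on through horizontal slots, so both pins together really stand up to 8 mm either way from here along the cabinet's y (not x); nothing reports how much. They do not move in the work.
- hinge_mark_high (a point): the same for the upper pin, 107 mm higher. The two upright pins are alike: 9 mm thick, 20 mm tall, flat tips with the rim barely broken (0.7 mm), each on a round 17 mm shoulder. Shoulders 38 and 145 mm, tips 58 and 165 mm above the bench.
- door: lift-off door, blue frame, clear pane, 186 wide (y), 165 high (z), 14 thick (x), 0.3 to 0.5 kg, mass centre mid-leaf. Origin: centre of the leaf's underside; -x front, -y hinge edge, +y free edge. Top rail 32 mm high, bare up to 60 mm from its middle, pinch it from above across its 14 mm. Starts upright in the rest, hinge edge far from the robot. Front bow pull near the free edge, 26 mm out.
- knuckle_low (a point): centre of the lower mouth of the lower knuckle (door frame -4, -105, 18 mm), level with the pin's shoulder when seated. The two knuckles are steel tubes on the hinge edge, 17 mm outside, 10.5 mm bore, 22 mm long, open at both ends.
- knuckle_high (a point): centre of the lower mouth of the upper knuckle (door frame -4, -105, 125 mm), 107 mm above the lower one. Both knuckles meet their pins at the same moment.
- door_free_top (a point): top of the door's free edge, mid thickness (door frame 0, 93, 165 mm), 198 mm from the hinge line. Seated, it is some 185 mm above the bench (the free edge may sag 3 mm). Shut, it lies at cabinet x -71, y 93 (9 mm either way). The hung door swings freely, stays where left, and opens counter-clockwise seen from above; 90 degrees open, the free edge points to the cabinet's -x.
- catch_roller (a joint): lift of the catch's white spring roller, m: 0 down, at most 0.008. It is 12 mm thick, lies along y under the cabinet's top inside (cabinet frame -48, 50, 156 mm). A steel tongue on the door's back (door y 50, 125 to 135 mm up, 25 mm long) must pass below it from the front. In the last 12 mm of the free edge's travel this takes a push of 3 to 8 N there; then the roller draws the door in.
- rest: wooden rest, fixed, 90 x 110 x 36 mm, with a groove along its y, 19 mm wide and 24 mm deep, in which the door's lower edge stands (12 mm above the bench). Origin: centre of its underside.
- oil_bottle: white oil bottle with a red spout, 54 x 54 x 126 mm, loose, origin at its foot; a bystander.
- height_setter: blue dial height setter, 55 x 54 x 64 mm, loose, origin at its foot; a bystander.
- setup_block: steel setup block with holes, 51 x 76 x 25 mm, loose, origin at its foot; a bystander.

How it is judged (in metres and radians):
On the way, in this order (a step that is already met when the one before it is completed fails the run):
1. the door is lifted clear of the rest (height (world z) of door above 0.038 m and contact force between door and rest below 0.1 N), for 0.2 s.
2. both knuckles are on the pins and fully down, the door standing open by more than 30 degrees (z of knuckle_low in the frame of cabinet below 0.0415 m and z of knuckle_high in the frame of cabinet below 0.1485 m and horizontal distance between each of knuckle_low, knuckle_high and hinge_mark below 0.0095 m and angle between the x axis of door and the x axis of cabinet, either way round above 0.52 rad), for 0.2 s.
At the end, for the whole second after the job is handed in: The door hangs on both pins, fully down (each knuckle's lower mouth within 3.5 mm of its shoulder and within 9.5 mm of the slots' middle line), is shut and held by the catch (parallel to the cabinet front within 0.03 rad, free edge within 4.5 mm of its shut position), released and at rest (z of knuckle_low in the frame of cabinet below 0.0415 m and z of knuckle_high in the frame of cabinet below 0.1485 m and horizontal distance between each of knuckle_low, knuckle_high and hinge_mark below 0.0095 m and angle between the x axis of door and the x axis of cabinet, either way round below 0.03 rad and y of door_free_top in the frame of cabinet above 0.07 m and x of door_free_top in the frame of cabinet above -0.0755 m and linear speed of door below 0.01 m/s and angular speed of door below 0.05 rad/s); the robot touches nothing.
It fails at once if the door, standing open, is forced, rammed or dropped on the pins or the cabinet (more than 60 N over all its contacts) (angle between the x axis of door and the x axis of cabinet, either way round above 0.3 rad and contact force between door and cabinet above 60 N).
It fails at once if the door is slammed or jammed shut against the cabinet (more than 100 N over hinges, catch and bumpers together) (contact force between door and cabinet above 100 N).
It fails at once if the robot strikes or pushes the cabinet itself with more than 60 N (contact force between the arm and cabinet above 60 N).
It fails at once if a bystander is shoved by more than 2 cm (distance of any of oil_bottle, height_setter, setup_block from where it was at the start of the episode above 0.02 m).
It also fails if it takes over 72 s, if anything falls off the work surface, if the arm or the gripper's body presses on something with over 40 N, if the wrist force passes 120 N, or if a joint passes its speed limit or range.

## Robot

A 6-joint arm with a two-finger parallel gripper is mounted at the origin on a cart in front of the work surface, level with it; the furniture and walls round the work are solid. World frame = base frame: x ahead of the robot, y to its left, z up, the work surface at z = 0. Lengths are in m, angles in degrees, forces in N, time in s.
With the tool pointing down it reaches from about 0.325 to 1 m from the base axis. Payload 5.1 kg.
Tool frame: the origin (TCP) lies midway between the tips of the shut fingers; the grasp point (between the pads) lies 19 mm behind it; z points along the fingers, y is the line along which they close (so a half turn about z gives the same grasp; the last joint's range is limited). The gripper opens to 85 mm and grips with 20 to 120 N. Pads are 22 mm wide; open, the fingers measure 114 mm over their backs; the gripper's body (76 mm by 85 mm) begins 54 mm behind the grasp point. The pads swing forward as they close: fully open they stand 13 mm farther back than shut.
Start: joints at [67.861, 7.093, 94.555, -0, 78.352, -4.733], TCP at [0.194, 0.62, 0.231] pointing down, gripper open.
Joint ranges: [-149.61, 149.61], [-58.7, 133.49], [1.44, 155.28], [-77.14, 257.14], [18.33, 153.61], [-166.67, 166.67]. Speed limits (degrees/s): [147.25, 147.25, 180, 180, 180, 180].

## Interface

Orientations are given as a 3x3 rotation matrix whose columns are the frame's x, y, z axes.
In Python, from station import monitor, optics, job_done gives the robot as it stands.
- The arm moves only by the tool jog_arm, never from a script. Its argument "commands" is a list that holds one entry, the list of rows, each a list of 4 numbers: the shift along the tool's x, y, z in mm, then the turn about the tool's z in degrees. In form: [[[tx, ty, tz, spin], ...]]. A call has 1 to 8 rows; each row shifts and turns the commanded pose from where the row before left it, along the tool's axes as they then stand; what a row does not reach is not made up. A row lasts 1/10 s, in which the tool goes at most 50 mm and 8.59 degrees, less where a joint would pass 70% of its speed; a pose out of reach is approached as far as the arm can. A call is refused whole if a number of a shift passes 50 or a number of a turn 8.59, either way. A call with a gripper value outside its range is refused whole. "jaw" is the opening, from -1 (shut) to 1 (fully open), set as the call begins (left out, the last holds). The fingers move at their own pace and stop on an object; the grip force is fixed at half the most. Time passes only in rows, so rows that do not move let the fingers close. It gives the time, the measured TCP pose, the force, the opening and the grip force at its end, in the units of the state.
- monitor.read_state(): the state, without advancing time (a new reading comes with each control period).
- optics.camera(name): name is "scene" or "top" or "wrist"; returns a dict with "color" (400x640x3 uint8, red, green, blue), "camera_matrix" (3x3 intrinsics, pixels), "world_from_camera" (4x4, takes a point from camera to world coordinates). Camera axes: x right, y down, z forward; pixel columns grow to the right and rows downward; lengths in m; the calibration is good to about 2 mm. A picture is of the moment at which its call begins. There is no depth.
- job_done(): hands the job in; it is judged then, once.
The state is a dict: "time": time; "q": joint angles; "joint_vel": joint speeds; "joint_torque": joint torques, N m; "position": TCP position; "orientation": TCP orientation; "force": force on the tool from outside, world axes, zero at the start; "ft_torque": the same for the moment, N m; "opening": finger opening in m; "grip_force": force on a finger pad.
Only numpy, scipy, OpenCV 4.12 (cv2) and the standard library are available. Lean on these libraries where they do the work, as an engineer would, in place of code of your own. Each camera call takes 0.05 s, during which the arm holds its last target. There are 200 camera calls.

## Working session

There is one attempt and no reset: what is moved stays moved. The work goes in short steps, Python scripts to look and compute and a tool call to move; the robot and the scene stay as the last step left them, time stands still between calls to the robot, and variables do not carry over. Pictures are saved under pics/ and viewed, at most 10 in all, crops included, and the job is handed in when it is done.

Besides the shell and the picture viewer there is one more tool, called after "Emit:" by a JSON object that holds its "api" and its "payload", one argument or row to a line. jog_arm: Moves the arm, as the interface text tells. Its arguments: {"type":"object","properties":{"commands":{"type":"array"},"jaw":{"type":"number"}},"required":["commands"]}

```bash
ls; mkdir -p pics; python3 - <<'E'
from station import monitor, optics
import cv2, numpy as np
for n in ("scene","top"):
    c=optics.camera(n); cv2.imwrite(f"pics/{n}0.png",c["color"][:,:,::-1])
    np.savez(f"pics/{n}0.npz",K=c["camera_matrix"],T=c["world_from_camera"]); print(n,c["camera_matrix"].round(1).tolist(),c["world_from_camera"].round(3).tolist())
s=monitor.read_state(); print(s)
E
```

```text
pics
scene [[383.5, 0.0, 324.5], [0.0, 383.5, 202.1], [0.0, 0.0, 1.0]] [[0.789, -0.434, 0.434, 0.064], [-0.614, -0.568, 0.548, -0.647], [0.008, -0.699, -0.715, 0.908], [0.0, 0.0, 0.0, 1.0]]
top [[373.0, 0.0, 310.7], [0.0, 373.0, 191.8], [0.0, 0.0, 1.0]] [[-0.015, -0.998, 0.068, 0.453], [-1.0, 0.015, 0.003, -0.047], [-0.004, -0.068, -0.998, 1.358], [0.0, 0.0, 0.0, 1.0]]
{'time': 0.1, 'q': array([ 6.78604193e+01,  7.13002955e+00,  9.46285196e+01,  8.32030540e-05,
        7.83502954e+01, -4.73226776e+00]), 'joint_vel': array([ 1.62171308e-02,  1.58295637e-02, -3.51546458e-01, -3.33384094e-04,
       -9.51936945e-02, -1.49092961e-02]), 'joint_torque': array([ 1.74866047e-03, -4.24924922e+01, -3.66654897e+01, -5.61436934e-05,
        3.91639187e-03,  1.70558889e-05]), 'position': array([0.19426676, 0.61970214, 0.23014954]), 'orientation': array([[-9.54202008e-01,  2.99162186e-01, -7.17244112e-04],
       [ 2.99163004e-01,  9.54200399e-01, -1.75909074e-03],
       [ 1.58141186e-04, -1.89310082e-03, -9.99998196e-01]]), 'force': array([0.78406313, 0.01955022, 0.64704663]), 'ft_torque': array([-0.02777252, -0.01980885,  0.03531153]), 'grip_force': 0.0, 'opening': 0.08539252350053414}
```

View pics/scene0.png

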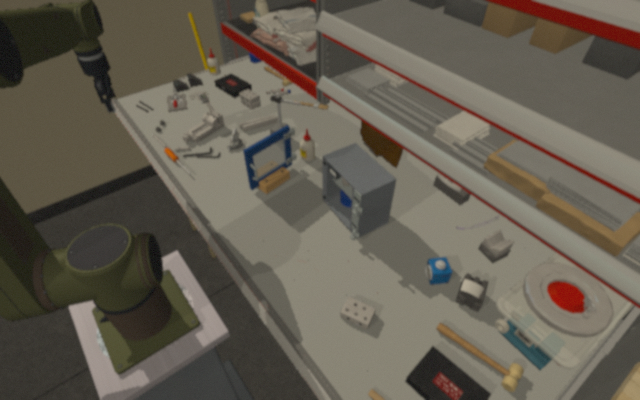

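View pics/top0.png

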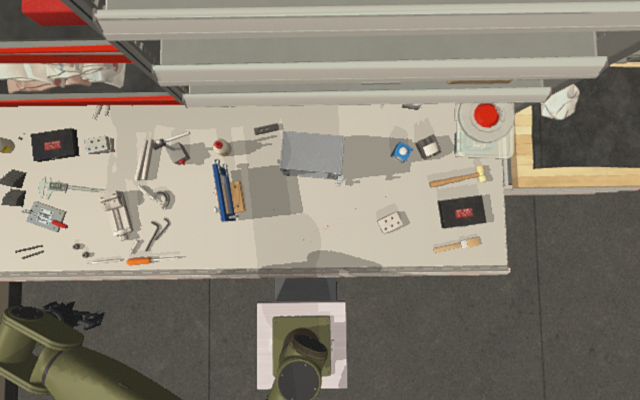

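The top view shows the door as a blue strip (cols 213–233, rows 160–220) in the rest, the cabinet at (312,155), and the bottle at (220,147). The scene view shows the cabinet's open front facing the robot. Next I'll look at enlarged crops.

```bash
python3 - <<'E'
import cv2, numpy as np
t=cv2.imread("pics/top0.png")[120:235,195:355]; s=cv2.imread("pics/scene0.png")[110:240,230:410]
cv2.imwrite("pics/c1.png",cv2.resize(t,None,fx=5,fy=5,interpolation=cv2.INTER_CUBIC))
cv2.imwrite("pics/c2.png",cv2.resize(s,None,fx=4.4,fy=4.4,interpolation=cv2.INTER_CUBIC))
E
```

```text
(no output)
```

View pics/c1.png

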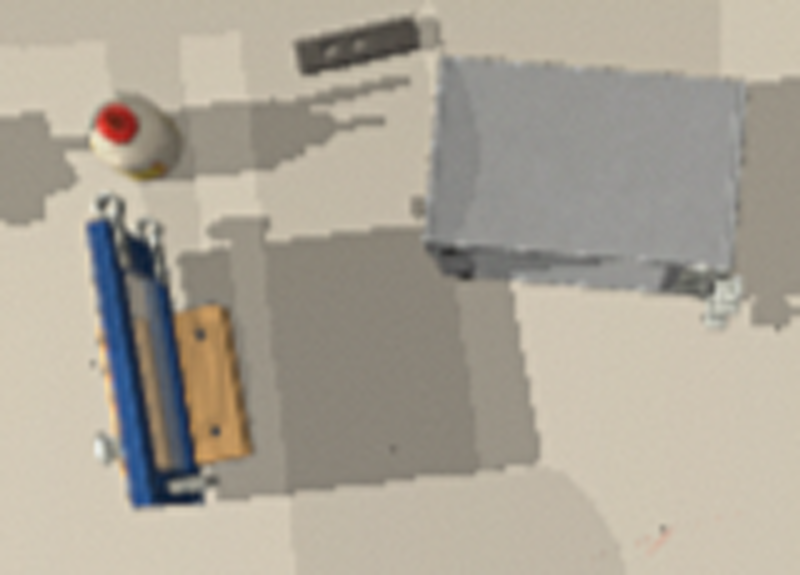

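View pics/c2.png

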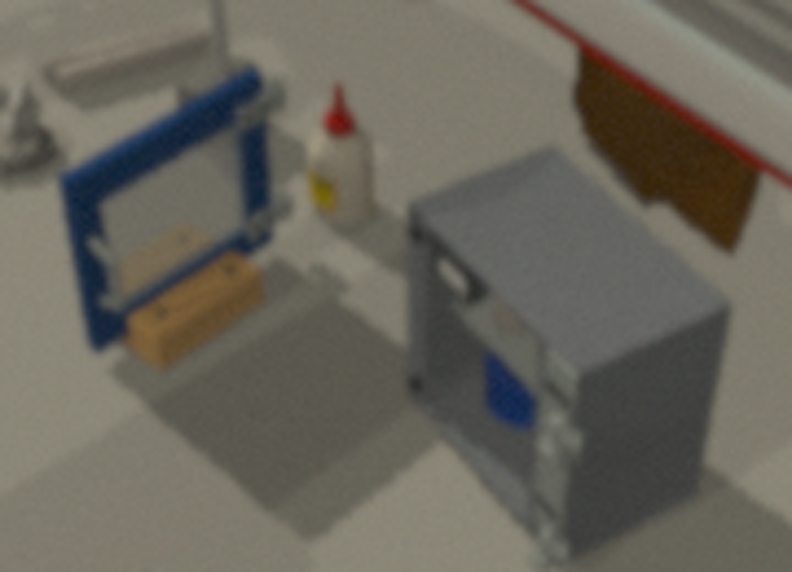

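The crops show the door's front and pull (190,485 in the top crop) facing world −y and its hinge edge pointing away, so it already stands as it would at about 90° open. The cabinet faces the robot with its pins at the right-hand corner (about 725,300). Now I'll turn these into positions.

```bash
cat > h.py <<'E'
import numpy as np, cv2
from station import monitor, optics
def ray(K,T,uv):
    d=T[:3,:3]@np.linalg.solve(K,np.array([uv[0],uv[1],1.])); return T[:3,3],d
def plane(K,T,uv,z):
    o,d=ray(K,T,uv); return o+d*(z-o[2])/d[2]
def proj(K,T,P):
    p=np.linalg.inv(T)@np.append(P,1); q=K@p[:3]; return q[:2]/q[2]
def tri(r1,r2):
    A=[];b=[]
    for o,d in (r1,r2):
        d=d/np.linalg.norm(d);M=np.eye(3)-np.outer(d,d);A.append(M);b.append(M@o)
    return np.linalg.lstsq(np.vstack(A),np.hstack(b),rcond=None)[0]
def snap(n,name=None):
    c=optics.camera(n)
    if name: cv2.imwrite(f"pics/{name}.png",c["color"][:,:,::-1])
    return c["color"][:,:,::-1].copy(),c["camera_matrix"],c["world_from_camera"]
E
python3 - <<'E'
from h import *
f=np.load("pics/top0.npz");K,T=f["K"],f["T"]
im=cv2.imread("pics/top0.png")
hsv=cv2.cvtColor(im,cv2.COLOR_BGR2HSV)
m=cv2.inRange(hsv,(100,120,50),(130,255,255)); m[:, :205]=0;m[:,245:]=0
# top strip: leftmost blue per row
L=[];R=[]
for v in range(166,219):
    u=np.where(m[v])[0]
    if len(u):
        g=np.split(u,np.where(np.diff(u)>1)[0]+1)[0]
        L.append((g[0]-.5,v));R.append((g[-1]+.5,v))
pl=np.array([plane(K,T,x,.177)[:2] for x in L]);pr=np.array([plane(K,T,x,.177)[:2] for x in R])
for p in(pl,pr):
    vx,vy,x0,y0=cv2.fitLine(p.astype(np.float32),cv2.DIST_HUBER,0,.001,.001).ravel();print("edge",np.degrees(np.arctan2(vy,vx)),x0,y0)
print("rows",np.where(m.any(1))[0][[0,-1]], 'ends',pl[0],pl[-1],[b[0]-a[0] for a,b in zip(L,R)])
c=lambda x,y:(195+x/5-.4,120+y/5-.4)
for n,q in dict(door_far=(100,220),door_near=(146,505)).items(): print(n,plane(K,T,c(*q),.177).round(4))
C=[plane(K,T,c(*q),.195) for q in((440,57),(745,80),(735,270),(428,240))]
print("cab",np.round(C,4), np.mean(C,0).round(4))
for i in range(4):
    d=C[(i+1)%4]-C[i];print(np.linalg.norm(d).round(4),np.degrees(np.arctan2(d[1],d[0])).round(2))
E
```

```text
edge 9.27634 0.5376545 0.25414473
edge 10.306595 0.53678584 0.23991151
rows [164 220] ends [0.62091064 0.26908136] [0.45493066 0.24008184] [np.float64(4.0), np.float64(3.0), np.float64(3.0), np.float64(4.0), np.float64(4.0), np.float64(4.0), np.float64(4.0), np.float64(4.0), np.float64(4.0), np.float64(4.0), np.float64(4.0), np.float64(5.0), np.float64(5.0), np.float64(4.0), np.float64(4.0), np.float64(4.0), np.float64(4.0), np.float64(5.0), np.float64(5.0), np.float64(5.0), np.float64(4.0), np.float64(4.0), np.float64(4.0), np.float64(5.0), np.float64(5.0), np.float64(5.0), np.float64(4.0), np.float64(4.0), np.float64(4.0), np.float64(5.0), np.float64(5.0), np.float64(5.0), np.float64(4.0), np.float64(4.0), np.float64(4.0), np.float64(4.0), np.float64(5.0), np.float64(5.0), np.float64(4.0), np.float64(4.0), np.float64(4.0), np.float64(5.0), np.float64(5.0), np.float64(5.0), np.float64(5.0), np.float64(4.0), np.float64(4.0), np.float64(5.0), np.float64(5.0), np.float64(8.0), np.float64(6.0), np.float64(6.0), np.float64(6.0)]
door_far [0.6285 0.2624 0.177 ]
door_near [0.4466 0.2328 0.177 ]
cab [[ 0.7264  0.0429  0.195 ]
 [ 0.7087 -0.1495  0.195 ]
 [ 0.5882 -0.1408  0.195 ]
 [ 0.61    0.0515  0.195 ]] [ 0.6583 -0.049   0.195 ]
0.1932 -95.26
0.1208 175.84
0.1935 83.51
0.1167 -4.25
```

Emit:
{"api": "jog_arm", "payload": {
  "commands": [
    [[-20, -12, -20, 0], [-40, -23, -15, 0], [-40, -23, -15, 0], [-40, -23, -15, 0], [-40, -23, -5, 0], [-40, -23, 0, 0], [-40, -23, 0, 0], [-40, -23, 0, 0]]
  ]
}}

```text
time: 0.9
position: [0.4297, 0.3637, 0.3009]
orientation: [[-0.954, 0.299, -0.0], [0.299, 0.954, -0.0], [0.0, -0.0, -1.0]]
force: [1.0, 0.4, -0.7]
opening: 0.0858
grip_force: 0.0
```

Emit:
{"api": "jog_arm", "payload": {
  "commands": [
    [[-40, -23, 0, 0], [-40, -23, 0, 0], [-40, -23, 0, 0], [-19, -11, 0, 0], [0, 0, 0, -8], [0, 0, 0, -8], [0, 0, 0, -8], [0, 0, 0, -3.1]]
  ]
}}

```text
time: 1.7
position: [0.5375, 0.2472, 0.3006]
orientation: [[-0.985, -0.172, -0.001], [-0.172, 0.985, -0.0], [0.001, -0.0, -1.0]]
force: [0.5, 0.4, 0.5]
opening: 0.0852
grip_force: 0.0
```

```bash
cat > st.py <<'E'
from h import *
s=monitor.read_state();R=s["orientation"]
print("t",s["time"],"p",s["position"].round(4),"yang",np.degrees(np.arctan2(R[1,1],R[0,1])).round(2),"z",R[:,2].round(3),"F",s["force"].round(1),"M",s["ft_torque"].round(2),"op",round(s["opening"],4),"g",s["grip_force"],"q",s["q"].round(0))
E
python3 - <<'E'
import st
from h import *
im,K,T=snap("wrist","w1");print(K.round(1).tolist(),T.round(3).tolist())
E
```

```text
t 1.7 p [0.5375 0.2472 0.3006] yang 99.88 z [-0.001 -0.    -1.   ] F [0.5 0.4 0.5] M [-0.02 -0.03  0.01] op 0.0852 g 0.0 q [ 19.  -2.  97.   0.  85. -80.]
[[275.3, 0.0, 320.6], [0.0, 275.3, 200.4], [0.0, 0.0, 1.0]] [[-0.172, 0.935, 0.311, 0.456], [0.985, 0.163, 0.055, 0.235], [0.001, 0.316, -0.949, 0.443], [0.0, 0.0, 0.0, 1.0]]
```

View pics/w1.png

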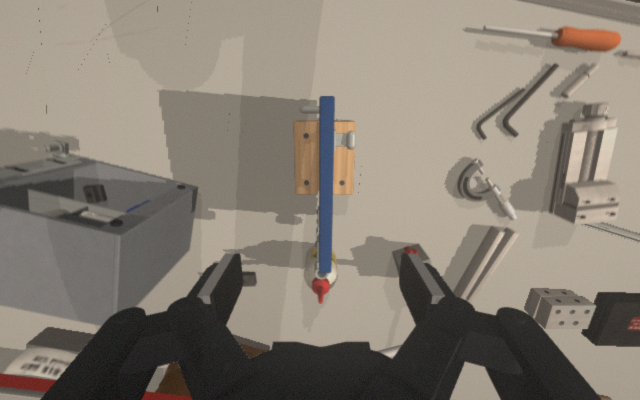

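The wrist view shows the door's top rail running from (327,97) to (325,272), midway between the open fingers, with the bottle spout near (320,288). I'll measure the rail precisely.

```bash
python3 - <<'E'
from h import *
im,K,T=snap("wrist")
hsv=cv2.cvtColor(im,cv2.COLOR_BGR2HSV)
m=cv2.inRange(hsv,(100,110,40),(130,255,255)); m[:,:300]=0;m[:,350:]=0
v=np.where(m.sum(1)>255*8)[0];print(v[0],v[-1])
L=[];R=[]
for r in range(v[0]+3,v[-1]-3):
    u=np.where(m[r])[0]; L.append(plane(K,T,(u[0]-.5,r),.177)[:2]);R.append(plane(K,T,(u[-1]+.5,r),.177)[:2])
for p in(L,R):
    vx,vy,x0,y0=cv2.fitLine(np.float32(p),cv2.DIST_HUBER,0,.001,.001).ravel();print(np.degrees(np.arctan2(vy,vx)),x0,y0)
for r in (v[0],v[-1]): print(plane(K,T,(326,r),.177))
E
```

```text
98 264
9.482664 0.5161571 0.24584539
9.189358 0.5146786 0.25609767
[0.44638266 0.23831494 0.177     ]
[0.61556937 0.26902631 0.177     ]
```

```bash
python3 - <<'E'
from h import *
im,K,T=snap("wrist")
hsv=cv2.cvtColor(im,cv2.COLOR_BGR2HSV)
for r in (110,150,200,240):
    print(r,[tuple(int(a) for a in im[r,u]) for u in range(314,340)])
for P in [(.4459,.2319,.177),(.6291,.2631,.177),(.5375,.2475,.177)]: print(proj(K,T,np.array(P)))
f=np.load("pics/top0.npz")
im=cv2.imread("pics/top0.png")
for r in (180,200): print(r,[tuple(int(a) for a in im[r,u]) for u in range(208,236)])
E
```

```text
110 [(108, 117, 120), (108, 117, 122), (108, 116, 121), (107, 116, 120), (104, 111, 116), (82, 80, 76), (90, 68, 60), (105, 75, 58), (107, 75, 59), (114, 80, 64), (113, 81, 63), (113, 80, 63), (111, 81, 62), (113, 79, 61), (109, 78, 60), (113, 81, 63), (111, 79, 61), (114, 82, 64), (116, 83, 65), (120, 87, 69), (124, 117, 116), (148, 161, 171), (154, 169, 181), (156, 171, 183), (154, 169, 181), (155, 171, 181)]
150 [(86, 116, 146), (80, 110, 141), (77, 107, 133), (71, 98, 124), (77, 101, 126), (79, 80, 86), (96, 74, 65), (109, 78, 62), (113, 82, 66), (113, 79, 63), (111, 78, 64), (112, 80, 63), (110, 79, 61), (113, 80, 65), (114, 85, 65), (117, 85, 69), (113, 80, 64), (116, 81, 63), (119, 86, 70), (119, 106, 100), (146, 157, 164), (134, 161, 186), (113, 154, 195), (118, 164, 207), (117, 165, 211), (120, 167, 214)]
200 [(103, 115, 122), (100, 111, 120), (106, 114, 122), (115, 128, 134), (135, 146, 157), (93, 87, 88), (99, 72, 60), (110, 79, 64), (113, 81, 65), (108, 76, 59), (110, 79, 63), (113, 80, 66), (112, 81, 62), (115, 82, 64), (112, 78, 60), (117, 85, 68), (118, 85, 66), (119, 
[... 851 characters left out ...]
 46), (107, 116, 122), (117, 129, 135), (117, 127, 134), (116, 109, 105), (108, 96, 86), (98, 77, 61), (95, 61, 36), (68, 47, 36), (115, 120, 121), (166, 183, 189), (172, 190, 198), (137, 150, 155), (118, 130, 134), (120, 130, 136), (120, 132, 138)]
200 [(182, 201, 211), (181, 200, 210), (182, 201, 211), (182, 201, 211), (184, 201, 211), (181, 200, 209), (183, 201, 211), (182, 202, 211), (166, 203, 223), (135, 169, 199), (137, 109, 111), (142, 85, 49), (143, 87, 45), (136, 85, 48), (86, 51, 26), (58, 41, 37), (87, 104, 121), (100, 128, 150), (89, 109, 126), (89, 93, 97), (104, 92, 85), (100, 80, 65), (102, 64, 38), (72, 49, 42), (77, 106, 136), (83, 130, 168), (93, 146, 188), (89, 143, 184)]
```

Emit:
{"api": "jog_arm", "payload": {
  "commands": [
    [[-1, 6.2, 0, 0.5], [0, 0, 30, 0], [0, 0, 30, 0], [0, 0, 30, 0], [0, 0, 20, 0], [0, 0, 0, 0]]
  ]
}}

```text
time: 2.45
position: [0.5353, 0.2533, 0.187]
orientation: [[-0.987, -0.159, -0.007], [-0.159, 0.987, -0.002], [0.007, -0.001, -1.0]]
force: [0.1, -0.1, 0.0]
opening: 0.0852
grip_force: 0.0
```

```bash
python3 - <<'E'
import st
from h import *
im,K,T=snap("wrist","w2")
for P in [(.4459,.2319,.177),(.6291,.2631,.177),(.5375,.2475,.177),(.5375,.2535,.177)]: print(proj(K,T,np.array(P)).round(1))
hsv=cv2.cvtColor(im,cv2.COLOR_BGR2HSV);m=cv2.inRange(hsv,(100,80,30),(130,255,255))
for r in range(60,400,30):
    u=np.where(m[r,280:370])[0]; print(r,(u[0]+280,u[-1]+280) if len(u) else 0)
E
```

```text
t 2.45 p [0.5353 0.2533 0.187 ] yang 99.16 z [-0.007 -0.002 -1.   ] F [ 0.1 -0.1  0. ] M [0.   0.02 0.02] op 0.0852 g 0.0 q [ 20.   2. 104.   0.  74. -79.]
[303.6  89.3]
[310.6 364.5]
[307.7 250. ]
[317.2 251.4]
60 0
90 (np.int64(307), np.int64(329))
120 (np.int64(306), np.int64(329))
150 (np.int64(307), np.int64(329))
180 (np.int64(308), np.int64(329))
210 (np.int64(308), np.int64(329))
240 (np.int64(309), np.int64(328))
270 (np.int64(309), np.int64(328))
300 (np.int64(310), np.int64(328))
330 (np.int64(310), np.int64(328))
360 0
390 0
```

View pics/w2.png

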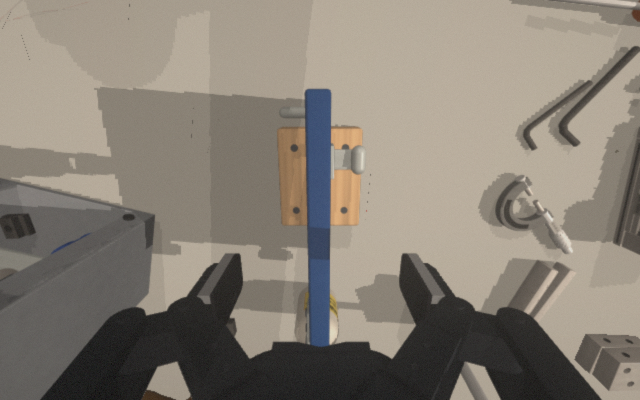

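The rail (u 308–329) is centred between the fingers (inner edges at 243 and 400) to about 1 mm, so I'll descend and grip.

Emit:
{"api": "jog_arm", "payload": {
  "commands": [
    [[-2, 1, 15, 0], [0, 0, 15, 0], [0, 0, 15, 0], [0, 0, 0, 0], [0, 0, 0, 0]]
  ]
}}

```text
time: 3.0
position: [0.5391, 0.2549, 0.1455]
orientation: [[-0.987, -0.16, -0.001], [-0.16, 0.987, -0.0], [0.001, -0.0, -1.0]]
force: [-0.0, 0.1, -0.8]
opening: 0.0854
grip_force: 0.0
```

Emit:
{"api": "jog_arm", "payload": {
  "commands": [
    [[0, 0, 0, 0], [0, 0, 0, 0], [0, 0, 0, 0], [0, 0, 0, 0], [0, 0, 0, 0], [0, 0, 0, 0], [0, 0, 0, 0], [0, 0, 0, 0]]
  ],
  "jaw": -1
}}

```text
time: 3.8
position: [0.5397, 0.255, 0.1467]
orientation: [[-0.987, -0.16, 0.001], [-0.16, 0.987, -0.0], [-0.001, -0.0, -1.0]]
force: [1.1, -0.4, 2.8]
opening: 0.0128
grip_force: 59.3
```

```bash
python3 st.py
```

```text
t 3.8 p [0.5397 0.255  0.1467] yang 99.19 z [ 0.001 -0.    -1.   ] F [ 1.1 -0.4  2.8] M [-0.15 -0.08 -0.02] op 0.0128 g 59.349945187568665 q [ 20.   4. 106.  -0.  70. -79.]
```

Emit:
{"api": "jog_arm", "payload": {
  "commands": [
    [[0, 0, -6, 0], [0, 0, -12, 0], [0, 0, -15, 0], [0, 0, -15, 0], [0, 0, -15, 0], [0, 0, -10, 0], [0, 0, 0, 0], [0, 0, 0, 0]]
  ]
}}

```text
time: 4.6
position: [0.5394, 0.255, 0.2195]
orientation: [[-0.987, -0.16, 0.0], [-0.16, 0.987, 0.0], [-0.0, 0.0, -1.0]]
force: [-0.7, -0.6, -2.3]
opening: 0.0129
grip_force: 58.7
```

```bash
python3 - <<'E'
import st
from h import *
for n in("top","scene"):
    im,K,T=snap(n,n+"1");np.savez(f"pics/{n}1.npz",K=K,T=T)
# cabinet top rect from top view
im=cv2.imread("pics/top0.png");f=np.load("pics/top0.npz");K,T=f["K"],f["T"]
hsv=cv2.cvtColor(im,cv2.COLOR_BGR2HSV)
for p in((312,150),(290,140),(340,175),(270,150)):print(p,im[p[1],p[0]],hsv[p[1],p[0]])
E
```

```text
t 4.6 p [0.5394 0.255  0.2195] yang 99.19 z [ 0.  0. -1.] F [-0.7 -0.6 -2.3] M [0.01 0.07 0.01] op 0.0129 g 58.69184732437134 q [ 20.   1. 102.   0.  77. -79.]
(312, 150) [145 149 149] [ 30   7 149]
(290, 140) [146 149 149] [ 30   5 149]
(340, 175) [105 115 116] [ 27  24 116]
(270, 150) [164 182 192] [ 19  37 192]
```

Emit:
{"api": "jog_arm", "payload": {
  "commands": [
    [[15, 2.5, 0, 0], [30, 5, 0, 0], [30, 5, 0, 0], [20, 0, 0, 0], [10, -20, 0, 0], [6, -35, 0, 0], [6, -40, 0, 0], [6, -40, 0, 0]]
  ]
}}

```text
time: 5.5
position: [0.4367, 0.1134, 0.2184]
orientation: [[-0.987, -0.161, -0.001], [-0.161, 0.987, -0.0], [0.001, -0.0, -1.0]]
force: [0.7, -0.7, -2.5]
opening: 0.0129
grip_force: 59.1
```

Emit:
{"api": "jog_arm", "payload": {
  "commands": [
    [[6.5, -40, 0, 0], [6.5, -40, 0, 0], [6.5, -40, 0, 0], [6.5, -40, 0, 0], [6, -40, 0, 0], [5, -30, 0, 0], [3, -15, 0, 0], [0, 0, 0, 0]]
  ]
}}

```text
time: 6.3
position: [0.4366, -0.1354, 0.2184]
orientation: [[-0.988, -0.156, -0.002], [-0.156, 0.988, 0.0], [0.002, 0.001, -1.0]]
force: [0.6, 0.7, -3.9]
opening: 0.0128
grip_force: 59.3
```

```bash
python3 - <<'E'
import st
from h import *
ims=[]
for n in("top","scene","wrist"):
    im,K,T=snap(n,n+"2");np.savez(f"pics/{n}2.npz",K=K,T=T);ims.append(im)
    for P in((.574,-.147,.165),(.574,-.147,.058)): print(n,proj(K,T,np.array(P)).round(1))
a=cv2.resize(ims[0][130:230,270:370],(400,400),interpolation=cv2.INTER_CUBIC)
b=cv2.resize(ims[1][140:260,290:410],(400,400),interpolation=cv2.INTER_CUBIC)
cv2.imwrite("pics/d2.png",np.hstack([a,b]))
E
```

```text
t 6.3 p [ 0.4366 -0.1354  0.2184] yang 99.0 z [-0.002  0.    -1.   ] F [ 0.6  0.7 -3.9] M [0.06 0.01 0.02] op 0.0128 g 59.279049038887024 q [ -24.  -18.  119.   -0.   79. -123.]
top [342.9 179.1]
top [340.4 182.2]
scene [357.9 207.2]
scene [355.2 232.8]
wrist [280.3 354.6]
wrist [291.6 284.4]
```

View pics/d2.png

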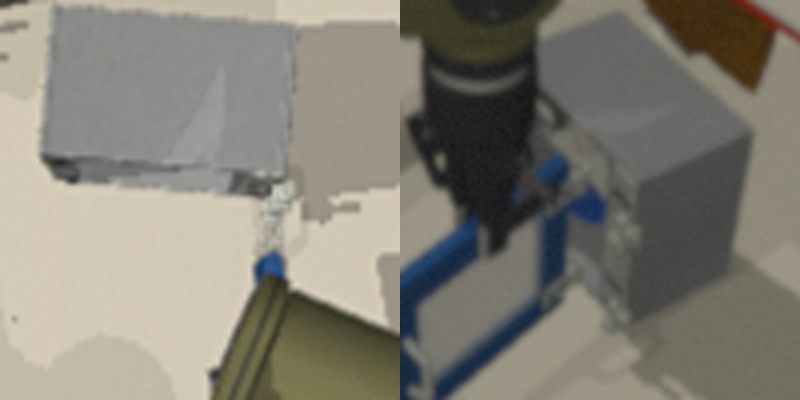

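View pics/wrist2.png

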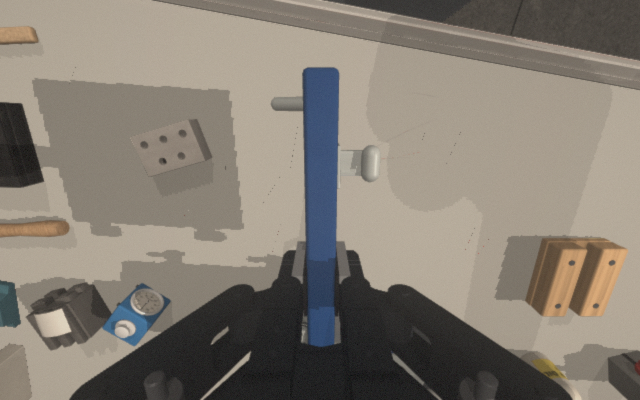

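The top crop shows the pins at about (283,190) and the knuckles at about (270,235). The scene crop shows the upper and lower knuckles at about (575,170) and (575,265), with the pins at about (620,230) and (615,310). In the wrist view the rail is held squarely. I'll enlarge the knuckles and pins for a relative measurement.

```bash
python3 - <<'E'
import cv2, numpy as np
a=cv2.imread("pics/top2.png")[158:206,325:357];b=cv2.imread("pics/scene2.png")[180:240,332:372]
f=lambda x,:cv2.normalize(cv2.resize(x,(400,600),interpolation=cv2.INTER_CUBIC),None,0,255,cv2.NORM_MINMAX)
o=np.hstack([f(a),f(b)])
cv2.imwrite("pics/e2.png",o)
E
```

```text
(no output)
```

View pics/e2.png

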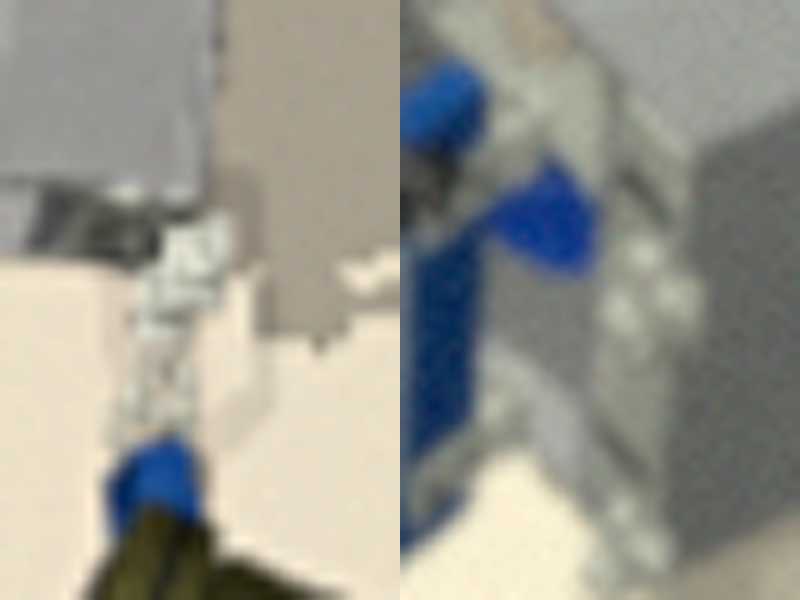

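In the enlarged top view the pins are near (205,240) and the knuckle mouths near (165,350) and (150,405). That is only good to about 3 mm. The earlier wrist picture w1 saw the pins at finer scale near (58,148), so I'll enlarge that.

```bash
python3 - <<'E'
import cv2, numpy as np
from h import *
a=cv2.imread("pics/w1.png")[125:173,16:80]
o=cv2.normalize(cv2.resize(a,(800,600),interpolation=cv2.INTER_CUBIC),None,0,255,cv2.NORM_MINMAX)
cv2.imwrite("pics/e3.png",o)
K=np.array([[275.3,0,320.6],[0,275.3,200.4],[0,0,1]]);T=np.array([[-0.172,0.935,0.311,0.456],[0.985,0.163,0.055,0.235],[0.001,0.316,-0.949,0.443],[0,0,0,1.]])
np.savez("pics/w1.npz",K=K,T=T)
for P in((.574,-.147,.165),(.574,-.147,.145),(.574,-.147,.058),(.574,-.147,.038)): print(((proj(K,T,np.array(P))-[16,125])*12.5).round(0))
E
```

```text
[-1082.   453.]
[-771.  412.]
[221. 279.]
[391. 256.]
```

View pics/e3.png

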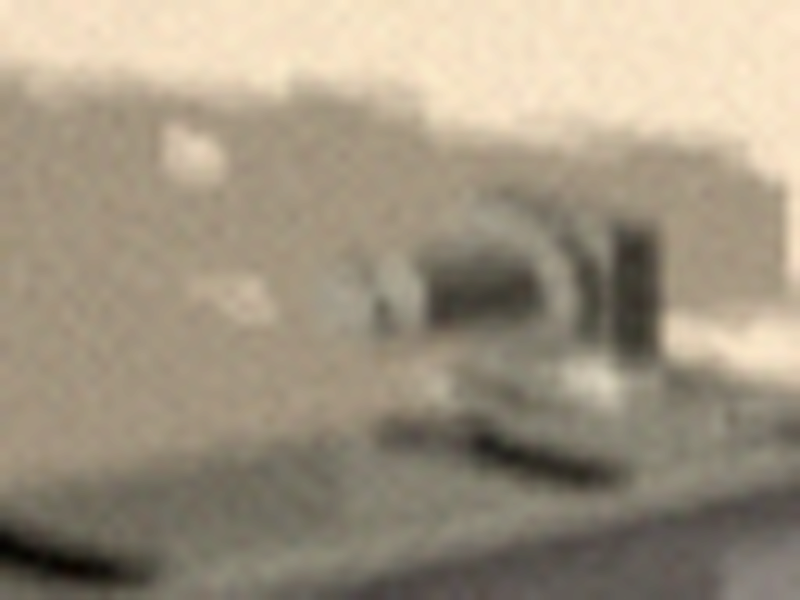

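The lower pin is clear here: its tip disc is centred near (348,298), its shaft runs right to the shoulder disc near (513,272), and the shoulder flange ends near 655. I'll cast rays at the known heights.

```bash
python3 - <<'E'
from h import *
f=np.load("pics/w1.npz");K,T=f["K"],f["T"]
c=lambda x,y:(16+(x+.5)/12.5-.5,125+(y+.5)/12.5-.5)
for q,z in(((348,298),.058),((513,272),.038),((402,295),.058),((572,275),.038)): print(q,plane(K,T,c(*q),z).round(4))
# blobs in top view: pin upper tip
for n in("top2",):
    f=np.load(f"pics/{n}.npz");K,T=f["K"],f["T"]
    for q in((215,225),(205,240)): print(plane(K,T,(325+(q[0]+.5)/12.5-.5,158+(q[1]+.5)/12.5-.5),.165).round(4))
    for z,P in((.165,(.5745,-.141)),(.058,(.5745,-.141))): print('top proj',(proj(K,T,np.array([*P,z]))-[325,158])*12.5)
# knuckle expected from TCP now: door yaw 99.1
s=monitor.read_state();p=s["position"]
a=np.radians(99.1);R=np.array([[np.cos(a),-np.sin(a)],[np.sin(a),np.cos(a)]])
k=p[:2]+R@[-.004,-.105];print("knuckle if tcp at leaf mid",k)
for z in(.103+.022,.21+.022): print('top proj',(proj(K,T,np.array([*k,z]))-[325,158])*12.5)
f=np.load("pics/scene2.npz");K,T=f["K"],f["T"]
for P in((.5745,-.141,.058),(.5745,-.141,.165),(.5745,-.141,.038),(.5745,-.141,.145),(*k,.125),(*k,.232)): print('scene crop',(proj(K,T,np.array(P))-[332,180])*10)
E
```

```text
(348, 298) [ 0.5733 -0.134   0.058 ]
(513, 272) [ 0.5729 -0.1338  0.038 ]
(402, 295) [ 0.5719 -0.128   0.058 ]
(572, 275) [ 0.5721 -0.1271  0.038 ]
[ 0.5854 -0.1435  0.165 ]
[ 0.5816 -0.1409  0.165 ]
top proj [200.294205   261.57341931]
top proj [170.80225282 300.7364994 ]
knuckle if tcp at leaf mid [ 0.54124396 -0.12045684]
top proj [113.667604   403.08359766]
top proj [139.56005187 371.20439923]
scene crop [220.01055057 514.44731862]
scene crop [245.22729371 257.89601471]
scene crop [215.67900229 558.51583112]
scene crop [240.23312994 308.70587628]
scene crop [ 95.14280954 368.63961474]
scene crop [111.9165811   87.31113935]
```

Pin estimate: about (0.574, −0.1345). I'll move the knuckles over it and down to just above the tips.

Emit:
{"api": "jog_arm", "payload": {
  "commands": [
    [[-8, -5, 0, 0], [-12, -7, 0, 0], [-11.7, -6.9, 8, 0], [0, 0, 12, 0], [0, 0, 10, 0], [0, 0, 6, 0], [0, 0, 0, 0], [0, 0, 0, 0]]
  ]
}}

```text
time: 7.25
position: [0.4713, -0.1472, 0.1833]
orientation: [[-0.987, -0.16, -0.0], [-0.16, 0.987, 0.0], [0.0, 0.0, -1.0]]
force: [0.1, 0.3, -3.7]
opening: 0.0132
grip_force: 59.1
```

```bash
python3 - <<'E'
import st
from h import *
for n in("top","scene"):
    im,K,T=snap(n,n+"3")
E
```

```text
t 7.25 p [ 0.4713 -0.1472  0.1833] yang 99.2 z [-0.  0. -1.] F [ 0.1  0.3 -3.7] M [ 0.05  0.01 -0.01] op 0.0132 g 59.14908528327942 q [ -24.  -11.  117.    0.   74. -123.]
```

Emit:
{"api": "jog_arm", "payload": {
  "commands": [
    [[0, 0, 2, 0], [0, 0, 2, 0], [0, 0, 1, 0], [0, 0, 1, 0], [0, 0, 1, 0], [0, 0, 0, 0]]
  ]
}}

```text
time: 7.95
position: [0.4714, -0.1473, 0.1761]
orientation: [[-0.987, -0.16, -0.0], [-0.16, 0.987, 0.0], [0.0, 0.0, -1.0]]
force: [1.1, 0.3, -3.9]
opening: 0.0133
grip_force: 59.2
```

Emit:
{"api": "jog_arm", "payload": {
  "commands": [
    [[0, 0, 1, 0], [0, 0, 0, 0]]
  ]
}}

```text
time: 8.15
position: [0.4715, -0.1473, 0.1752]
orientation: [[-0.987, -0.16, -0.0], [-0.16, 0.987, 0.0], [0.0, 0.0, -1.0]]
force: [0.3, 0.2, -3.5]
opening: 0.0131
grip_force: 59.2
```

Emit:
{"api": "jog_arm", "payload": {
  "commands": [
    [[0, 0, 1, 0], [0, 0, 0, 0]]
  ]
}}

```text
time: 8.35
position: [0.4717, -0.1474, 0.1745]
orientation: [[-0.987, -0.16, 0.0], [-0.16, 0.987, -0.0], [-0.0, -0.0, -1.0]]
force: [0.6, 1.1, -2.8]
opening: 0.0131
grip_force: 59.4
```

```bash
python3 st.py
```

```text
t 8.35 p [ 0.4717 -0.1474  0.1745] yang 99.19 z [ 0. -0. -1.] F [ 0.6  1.1 -2.8] M [-0.01 -0.06  0.01] op 0.0131 g 59.40769135951996 q [ -24.  -11.  117.    0.   73. -123.]
```

Emit:
{"api": "jog_arm", "payload": {
  "commands": [
    [[0, 0, 1, 0], [0, 0, 0, 0]]
  ]
}}

```text
time: 8.55
position: [0.4718, -0.1475, 0.174]
orientation: [[-0.987, -0.16, 0.001], [-0.16, 0.987, -0.0], [-0.001, -0.0, -1.0]]
force: [-2.4, 0.2, 0.2]
opening: 0.0132
grip_force: 59.8
```

```bash
python3 st.py
```

```text
t 8.55 p [ 0.4718 -0.1475  0.174 ] yang 99.2 z [ 0.001 -0.    -1.   ] F [-2.4  0.2  0.2] M [0.09 0.07 0.08] op 0.0132 g 59.79574978351593 q [ -24.  -11.  117.    0.   73. -123.]
```

Emit:
{"api": "jog_arm", "payload": {
  "commands": [
    [[0, 0, 1, 0], [0, 0, 0, 0]]
  ]
}}

```text
time: 8.75
position: [0.472, -0.1476, 0.1735]
orientation: [[-0.987, -0.16, 0.001], [-0.16, 0.987, -0.001], [-0.001, -0.001, -1.0]]
force: [-3.5, 1.9, 5.0]
opening: 0.0131
grip_force: 60.4
```

```bash
python3 st.py
```

```text
t 8.75 p [ 0.472  -0.1476  0.1735] yang 99.2 z [ 0.001 -0.001 -1.   ] F [-3.5  1.9  5. ] M [0.17 0.11 0.04] op 0.0131 g 60.433194637298584 q [ -24.  -11.  117.   -0.   73. -123.]
```

Emit:
{"api": "jog_arm", "payload": {
  "commands": [
    [[0.5, 0.4, 0, 0], [0, 0, 0, 0]]
  ]
}}

```text
time: 8.95
position: [0.4717, -0.1474, 0.1733]
orientation: [[-0.987, -0.16, 0.002], [-0.16, 0.987, -0.001], [-0.002, -0.001, -1.0]]
force: [-1.8, -0.1, 5.7]
opening: 0.0129
grip_force: 60.5
```

Emit:
{"api": "jog_arm", "payload": {
  "commands": [
    [[0.5, 0.4, 0, 0], [0, 0, 0, 0]]
  ]
}}

```text
time: 9.15
position: [0.4714, -0.1471, 0.1729]
orientation: [[-0.987, -0.159, 0.003], [-0.159, 0.987, -0.001], [-0.003, -0.002, -1.0]]
force: [0.3, -0.5, 3.1]
opening: 0.013
grip_force: 60.2
```

Emit:
{"api": "jog_arm", "payload": {
  "commands": [
    [[0.5, 0.4, 0, 0], [0, 0, 0, 0]]
  ]
}}

```text
time: 9.35
position: [0.4704, -0.1466, 0.1725]
orientation: [[-0.987, -0.16, 0.001], [-0.16, 0.987, -0.001], [-0.001, -0.001, -1.0]]
force: [2.4, -2.6, 2.6]
opening: 0.013
grip_force: 60.1
```

```bash
python3 st.py
```

```text
t 9.35 p [ 0.4704 -0.1466  0.1725] yang 99.18 z [ 0.001 -0.001 -1.   ] F [ 2.4 -2.6  2.6] M [-0.36 -1.17 -0.15] op 0.013 g 60.05590796470642 q [ -24.  -11.  118.   -0.   73. -123.]
```

Emit:
{"api": "jog_arm", "payload": {
  "commands": [
    [[0, 0, 1, 0], [0, 0, 0, 0]]
  ]
}}

```text
time: 9.55
position: [0.47, -0.1466, 0.1715]
orientation: [[-0.987, -0.16, 0.0], [-0.16, 0.987, -0.0], [-0.0, -0.001, -1.0]]
force: [-0.4, -0.8, 4.2]
opening: 0.0129
grip_force: 60.4
```

```bash
python3 st.py
```

```text
t 9.55 p [ 0.47   -0.1466  0.1715] yang 99.18 z [ 0. -0. -1.] F [-0.4 -0.8  4.2] M [-0.35 -0.81 -0.18] op 0.0129 g 60.36559224128723 q [ -24.  -11.  118.   -0.   73. -123.]
```

Emit:
{"api": "jog_arm", "payload": {
  "commands": [
    [[0, 0, 1, 0], [0, 0, 0, 0]]
  ]
}}

```text
time: 9.75
position: [0.4698, -0.1467, 0.1709]
orientation: [[-0.987, -0.16, -0.0], [-0.16, 0.987, -0.001], [0.0, -0.001, -1.0]]
force: [-1.7, -1.4, 6.5]
opening: 0.013
grip_force: 60.8
```

```bash
python3 st.py
```

```text
t 9.75 p [ 0.4698 -0.1467  0.1709] yang 99.19 z [-0.    -0.001 -1.   ] F [-1.7 -1.4  6.5] M [-0.35 -0.49 -0.19] op 0.013 g 60.84197402000427 q [ -24.  -11.  118.   -0.   73. -123.]
```

```bash
python3 - <<'E'
from h import *
def meas(im):
    m=cv2.inRange(cv2.cvtColor(im,cv2.COLOR_BGR2HSV),(100,110,40),(130,255,255));m[:,:290]=0;m[:,355:]=0
    g=im.astype(float)[:,:,0]-im[:,:,2]
    col=g[:,310:332].mean(1); k=np.argmax(col>col[80:120].mean()/2); e=k-1+(col[120:].mean()*0+col[80:120].mean()/2-col[k-1])/(col[k]-col[k-1])
    o=[]
    for r in (80,120,160,220):
        l=g[r-3:r+4].mean(0);h=l[315:328].mean()/2; u=np.where(l[280:360]>h)[0]+280
        f=lambda a,b:a+(h-l[a])/(l[b]-l[a])*(b-a)
        o.append((round(f(u[0]-1,u[0]),2),round(f(u[-1],u[-1]+1),2)))
    return round(float(e),2),o,[round(b-a,2) for a,b in o]
print(meas(cv2.imread("pics/wrist2.png")))
im,K,T=snap("wrist","wrist3");print(meas(im))
# sensitivity: near end top, predicted row/width under pitch about grip
s=monitor.read_state();p=s["position"];R=s["orientation"]
for t in(0,1,2,3):
    a=np.radians(t);P=[p+R@np.array([.093*np.cos(a)+.0,w,-.0303+.019+(-.019)+.093*np.sin(a)]) for w in(-.007,.007)]
    q=[proj(K,T,x) for x in P];print(t,q[0].round(2),q[1].round(2))
E
```

```text
(67.62, [(np.float64(303.7), np.float64(338.11)), (np.float64(304.38), np.float64(337.37)), (np.float64(305.07), np.float64(336.8)), (np.float64(306.24), np.float64(335.57))], [np.float64(34.41), np.float64(32.99), np.float64(31.73), np.float64(29.33)])
(68.34, [(np.float64(304.98), np.float64(338.68)), (np.float64(305.58), np.float64(337.85)), (np.float64(305.91), np.float64(337.09)), (np.float64(306.78), np.float64(335.82))], [np.float64(33.7), np.float64(32.27), np.float64(31.18), np.float64(29.04)])
0 [297.09  77.91] [334.47  77.94]
1 [297.43  78.4 ] [334.26  78.42]
2 [297.77  78.95] [334.06  78.98]
3 [298.1   79.57] [333.86  79.6 ]
```

The door pitched about 1.3° in the grip while resting on the pin tips, so the knuckles are not in. I'll back off, square the door by setting it lightly on the bare bench, then locate the pins by gentle side touches.

Emit:
{"api": "jog_arm", "payload": {
  "commands": [
    [[0, 0, -4, 0], [0, 0, -8, 0], [20, 0, 0, 0], [25, 0, 0, 0], [0, 0, 12, 0], [0, 0, 16, 0], [0, 0, 12, 0], [0, 0, 0, 0]]
  ]
}}

```text
time: 10.6
position: [0.4234, -0.1523, 0.1389]
orientation: [[-0.987, -0.16, -0.006], [-0.16, 0.987, 0.003], [0.006, 0.004, -1.0]]
force: [-0.9, 0.1, -3.6]
opening: 0.0133
grip_force: 59.2
```

```bash
python3 st.py
```

```text
t 10.6 p [ 0.4234 -0.1523  0.1389] yang 99.21 z [-0.006  0.003 -1.   ] F [-0.9  0.1 -3.6] M [0.06 0.   0.01] op 0.0133 g 59.16511952877045 q [ -27.  -15.  124.    0.   71. -126.]
```

Emit:
{"api": "jog_arm", "payload": {
  "commands": [
    [[0, 0, 2, 0], [0, 0, 2, 0], [0, 0, 0, 0]]
  ]
}}

```text
time: 10.9
position: [0.4257, -0.1536, 0.1386]
orientation: [[-0.987, -0.16, 0.0], [-0.16, 0.987, -0.0], [-0.0, -0.0, -1.0]]
force: [0.5, 0.2, -3.6]
opening: 0.0132
grip_force: 59.2
```

```bash
python3 st.py
```

```text
t 10.9 p [ 0.4257 -0.1536  0.1386] yang 99.2 z [ 0. -0. -1.] F [ 0.5  0.2 -3.6] M [-0.    0.03  0.  ] op 0.0132 g 59.168928265571594 q [ -27.  -15.  124.    0.   70. -126.]
```

Emit:
{"api": "jog_arm", "payload": {
  "commands": [
    [[0, 0, 2, 0], [0, 0, 1, 0], [0, 0, 0, 0]]
  ]
}}

```text
time: 11.2
position: [0.4263, -0.1539, 0.1365]
orientation: [[-0.987, -0.16, 0.002], [-0.16, 0.987, -0.001], [-0.002, -0.001, -1.0]]
force: [1.6, 0.9, 1.0]
opening: 0.0132
grip_force: 60.0
```

Emit:
{"api": "jog_arm", "payload": {
  "commands": [
    [[0, 0, 1, 0], [0, 0, 0, 0]]
  ]
}}

```text
time: 11.4
position: [0.4268, -0.154, 0.1362]
orientation: [[-0.987, -0.16, 0.003], [-0.16, 0.987, -0.001], [-0.003, -0.001, -1.0]]
force: [2.1, 0.7, 5.8]
opening: 0.0131
grip_force: 60.7
```

Emit:
{"api": "jog_arm", "payload": {
  "commands": [
    [[0, 0, 1, 0], [0, 0, 0, 0]]
  ]
}}

```text
time: 11.6
position: [0.4272, -0.1541, 0.136]
orientation: [[-0.987, -0.16, 0.004], [-0.16, 0.987, -0.001], [-0.004, -0.002, -1.0]]
force: [2.3, 2.2, 8.3]
opening: 0.0133
grip_force: 61.1
```

Emit:
{"api": "jog_arm", "payload": {
  "commands": [
    [[0, 0, 1, 0], [0, 0, 0, 0]]
  ]
}}

```text
time: 11.8
position: [0.4278, -0.1542, 0.1356]
orientation: [[-0.987, -0.159, 0.006], [-0.159, 0.987, -0.001], [-0.005, -0.002, -1.0]]
force: [2.8, 1.8, 10.2]
opening: 0.0129
grip_force: 61.3
```

```bash
python3 st.py
```

```text
t 11.8 p [ 0.4278 -0.1542  0.1356] yang 99.17 z [ 0.006 -0.001 -1.   ] F [ 2.8  1.8 10.2] M [ 0.43  0.21 -0.11] op 0.0129 g 61.296175718307495 q [ -27.  -14.  124.    0.   70. -126.]
```

Emit:
{"api": "jog_arm", "payload": {
  "commands": [
    [[0, 0, -1, 0], [0, 0, -1, 0], [0, 0, 0, 0]]
  ]
}}

```text
time: 12.1
position: [0.4271, -0.154, 0.1361]
orientation: [[-0.987, -0.16, 0.004], [-0.16, 0.987, -0.001], [-0.004, -0.002, -1.0]]
force: [3.7, 1.7, 6.7]
opening: 0.0133
grip_force: 60.5
```

Emit:
{"api": "jog_arm", "payload": {
  "commands": [
    [[0, 0, 0, 0], [0, 0, 0, 0], [0, 0, 0, 0], [0, 0, 0, 0]]
  ],
  "jaw": -0.5
}}

```text
time: 12.5
position: [0.4249, -0.1534, 0.1336]
orientation: [[-0.987, -0.16, -0.001], [-0.16, 0.987, 0.0], [0.001, 0.001, -1.0]]
force: [-0.6, -1.2, 0.3]
opening: 0.0215
grip_force: 0.0
```

Emit:
{"api": "jog_arm", "payload": {
  "commands": [
    [[0, 0, 0, 0], [0, 0, 0, 0], [0, 0, 0, 0], [0, 0, 0, 0], [0, 0, 0, 0], [0, 0, 0, 0]]
  ],
  "jaw": -1
}}

```text
time: 13.1
position: [0.4252, -0.1534, 0.1339]
orientation: [[-0.987, -0.16, -0.001], [-0.16, 0.987, 0.0], [0.001, 0.001, -1.0]]
force: [-0.7, -0.0, -3.0]
opening: 0.0129
grip_force: 59.6
```

```bash
cat > meas.py <<'E'
from h import *
def meas(im):
    g=im.astype(float)[:,:,0]-im[:,:,2]
    col=g[:,310:332].mean(1);h=col[80:120].mean()/2; k=np.argmax(col>h); e=k-1+(h-col[k-1])/(col[k]-col[k-1])
    o=[]
    for r in (80,120,160,220):
        l=g[r-3:r+4].mean(0);h=l[315:328].mean()/2; u=np.where(l[280:360]>h)[0]+280
        f=lambda a,b:a+(h-l[a])/(l[b]-l[a])*(b-a)
        a,b=f(u[0]-1,u[0]),f(u[-1],u[-1]+1);o.append((round(float(a+b)/2,2),round(float(b-a),2)))
    return round(float(e),2),o
if __name__=="__main__":
    print(meas(cv2.imread("pics/wrist2.png")));print(meas(cv2.imread("pics/wrist3.png")));im,K,T=snap("wrist","wl");print(meas(im))
E
python3 st.py; python3 meas.py
```

```text
t 13.1 p [ 0.4252 -0.1534  0.1339] yang 99.19 z [-0.001  0.    -1.   ] F [-0.7 -0.  -3. ] M [-0.09  0.07 -0.04] op 0.0129 g 59.61060047149658 q [ -27.  -14.  125.    0.   70. -126.]
(67.62, [(320.9, 34.41), (320.87, 32.99), (320.93, 31.73), (320.9, 29.32)])
(68.34, [(321.83, 33.7), (321.71, 32.27), (321.5, 31.18), (321.3, 29.04)])
(80.21, [(320.82, 29.1), (321.11, 33.44), (321.01, 32.1), (320.88, 29.84)])
```

```bash
python3 - <<'E'
from meas import *
im,K,T=snap("wrist","wm");e,o=meas(im);s=monitor.read_state();R=s["orientation"];p=s["position"]
for z in(.165,.166): print("now", (R.T@(plane(K,T,(321,e),z)-p)).round(4))
f=np.load("pics/wrist2.npz");e,o=meas(cv2.imread("pics/wrist2.png"))
p2=np.array([.4366,-.1342,.2184])
print(p2,"then",(R.T@(plane(f["K"],f["T"],(321,e),.2487)-p2)).round(4), (R.T@(f["T"][:3,3]-p2)).round(4),(R.T@(T[:3,3]-p)).round(4))
E
```

```text
now [ 0.0922  0.0019 -0.031 ]
now [ 0.0921  0.0019 -0.032 ]
[ 0.4366 -0.1342  0.2184] then [ 0.0962  0.0027 -0.0302] [ 0.0818  0.0023 -0.1428] [ 0.0822  0.0017 -0.1427]
```

Emit:
{"api": "jog_arm", "payload": {
  "commands": [
    [[0, 0, -8, 0], [0, 0, -12, 0], [0, 0, -12, 0], [-8, 1, 0, 0], [-8, 1, 0, 0], [-5.3, 0.7, 0, 0], [0, 0, 0, 0], [0, 0, 0, 0]]
  ]
}}

```text
time: 14.0
position: [0.4459, -0.1472, 0.1656]
orientation: [[-0.987, -0.16, -0.002], [-0.16, 0.987, 0.001], [0.001, 0.001, -1.0]]
force: [0.6, -0.0, -3.5]
opening: 0.0131
grip_force: 59.5
```

```bash
python3 st.py
```

```text
t 14.0 p [ 0.4459 -0.1472  0.1656] yang 99.22 z [-0.002  0.001 -1.   ] F [ 0.6 -0.  -3.5] M [ 0.02  0.05 -0.02] op 0.0131 g 59.529175758361816 q [ -25.  -14.  121.   -0.   73. -124.]
```

Emit:
{"api": "jog_arm", "payload": {
  "commands": [
    [[-2, 0, 0, 0], [-2, 0, 0, 0], [0, 0, 0, 0]]
  ]
}}

```text
time: 14.3
position: [0.4501, -0.1469, 0.1663]
orientation: [[-0.987, -0.16, -0.0], [-0.16, 0.987, 0.0], [0.0, 0.0, -1.0]]
force: [0.1, -0.5, -3.0]
opening: 0.013
grip_force: 59.5
```

Emit:
{"api": "jog_arm", "payload": {
  "commands": [
    [[-1, 0, 0, 0], [0, 0, 0, 0]]
  ]
}}

```text
time: 14.5
position: [0.4511, -0.1467, 0.1664]
orientation: [[-0.987, -0.16, 0.0], [-0.16, 0.987, -0.0], [-0.0, -0.0, -1.0]]
force: [0.4, 0.4, -3.6]
opening: 0.0131
grip_force: 59.5
```

Emit:
{"api": "jog_arm", "payload": {
  "commands": [
    [[-1, 0, 0, 0], [0, 0, 0, 0]]
  ]
}}

```text
time: 14.7
position: [0.452, -0.1466, 0.1664]
orientation: [[-0.987, -0.16, 0.0], [-0.16, 0.987, -0.0], [-0.0, -0.0, -1.0]]
force: [-0.8, 0.7, -3.1]
opening: 0.0134
grip_force: 59.5
```

```bash
python3 st.py
```

```text
t 14.7 p [ 0.452  -0.1466  0.1664] yang 99.19 z [ 0. -0. -1.] F [-0.8  0.7 -3.1] M [-0.01  0.01 -0.03] op 0.0134 g 59.529224038124084 q [ -24.  -13.  120.    0.   73. -124.]
```

Emit:
{"api": "jog_arm", "payload": {
  "commands": [
    [[-1, 0, 0, 0], [0, 0, 0, 0]]
  ]
}}

```text
time: 14.9
position: [0.4531, -0.1464, 0.1664]
orientation: [[-0.987, -0.16, 0.0], [-0.16, 0.987, -0.0], [-0.0, -0.0, -1.0]]
force: [-0.4, 0.3, -4.7]
opening: 0.013
grip_force: 59.5
```

Emit:
{"api": "jog_arm", "payload": {
  "commands": [
    [[-1, 0, 0, 0], [0, 0, 0, 0]]
  ]
}}

```text
time: 15.1
position: [0.4541, -0.1462, 0.1663]
orientation: [[-0.987, -0.16, 0.0], [-0.16, 0.987, 0.0], [-0.0, -0.0, -1.0]]
force: [0.5, -0.0, -3.3]
opening: 0.0128
grip_force: 59.5
```

Emit:
{"api": "jog_arm", "payload": {
  "commands": [
    [[-1, 0, 0, 0], [0, 0, 0, 0]]
  ]
}}

```text
time: 15.3
position: [0.455, -0.1461, 0.1663]
orientation: [[-0.987, -0.16, 0.0], [-0.16, 0.987, -0.0], [-0.0, -0.0, -1.0]]
force: [-0.2, -0.4, -3.6]
opening: 0.0129
grip_force: 59.5
```

```bash
python3 st.py
```

```text
t 15.3 p [ 0.455  -0.1461  0.1663] yang 99.2 z [ 0. -0. -1.] F [-0.2 -0.4 -3.6] M [-0.01  0.02  0.  ] op 0.0129 g 59.52920436859131 q [ -24.  -12.  120.   -0.   73. -123.]
```

Emit:
{"api": "jog_arm", "payload": {
  "commands": [
    [[-1, 0, 0, 0], [0, 0, 0, 0]]
  ]
}}

```text
time: 15.5
position: [0.4561, -0.1459, 0.1664]
orientation: [[-0.987, -0.16, 0.0], [-0.16, 0.987, -0.0], [-0.0, -0.0, -1.0]]
force: [0.0, -0.2, -3.4]
opening: 0.0134
grip_force: 59.5
```

Emit:
{"api": "jog_arm", "payload": {
  "commands": [
    [[-1, 0, 0, 0], [0, 0, 0, 0]]
  ]
}}

```text
time: 15.7
position: [0.4568, -0.1457, 0.1662]
orientation: [[-0.987, -0.16, -0.001], [-0.16, 0.987, 0.0], [0.001, 0.0, -1.0]]
force: [-0.8, -0.3, -4.0]
opening: 0.0131
grip_force: 59.6
```

Emit:
{"api": "jog_arm", "payload": {
  "commands": [
    [[-1, 0, 0, 0], [0, 0, 0, 0]]
  ]
}}

```text
time: 15.9
position: [0.4573, -0.1454, 0.166]
orientation: [[-0.987, -0.16, -0.002], [-0.16, 0.987, 0.001], [0.002, 0.001, -1.0]]
force: [-2.5, 0.6, -2.4]
opening: 0.0132
grip_force: 59.7
```

```bash
python3 st.py
```

```text
t 15.9 p [ 0.4573 -0.1454  0.166 ] yang 99.21 z [-0.002  0.001 -1.   ] F [-2.5  0.6 -2.4] M [0.16 0.58 0.06] op 0.0132 g 59.67835485935211 q [ -24.  -12.  120.   -0.   73. -123.]
```

Emit:
{"api": "jog_arm", "payload": {
  "commands": [
    [[4, 0, 0, 0], [0, -9, 0, 0], [0, -10, 0, 0], [-8, 0, 0, 0], [-9.5, 0, 0, 0], [0, 0, 0, 0], [0, 0, 0, 0]]
  ]
}}

```text
time: 16.6
position: [0.4734, -0.1628, 0.166]
orientation: [[-0.987, -0.16, -0.005], [-0.16, 0.987, -0.001], [0.005, -0.0, -1.0]]
force: [-7.1, -2.6, -1.3]
opening: 0.0131
grip_force: 59.9
```

```bash
python3 st.py
```

```text
t 16.6 p [ 0.4734 -0.1628  0.166 ] yang 99.2 z [-0.005 -0.001 -1.   ] F [-7.1 -2.6 -1.3] M [-0.51  1.16 -0.13] op 0.0131 g 59.9105840921402 q [ -25.   -9.  117.   -0.   72. -124.]
```

Emit:
{"api": "jog_arm", "payload": {
  "commands": [
    [[0, 1, 0, 0], [0, 0, 0, 0]]
  ]
}}

```text
time: 16.8
position: [0.4733, -0.1621, 0.166]
orientation: [[-0.987, -0.16, -0.004], [-0.16, 0.987, -0.002], [0.005, -0.001, -1.0]]
force: [-5.5, -4.0, -1.1]
opening: 0.0131
grip_force: 59.8
```

Emit:
{"api": "jog_arm", "payload": {
  "commands": [
    [[0, 1, 0, 0], [0, 0, 0, 0]]
  ]
}}

```text
time: 17.0
position: [0.4732, -0.1615, 0.166]
orientation: [[-0.987, -0.159, -0.004], [-0.159, 0.987, -0.003], [0.004, -0.002, -1.0]]
force: [-5.3, -5.4, -1.8]
opening: 0.0133
grip_force: 59.8
```

Emit:
{"api": "jog_arm", "payload": {
  "commands": [
    [[0, 1, 0, 0], [0, 0, 0, 0]]
  ]
}}

```text
time: 17.2
position: [0.4731, -0.161, 0.1661]
orientation: [[-0.987, -0.158, -0.004], [-0.158, 0.987, -0.004], [0.004, -0.004, -1.0]]
force: [-4.9, -7.5, -2.9]
opening: 0.0135
grip_force: 59.9
```

```bash
python3 st.py
```

```text
t 17.2 p [ 0.4731 -0.161   0.1661] yang 99.12 z [-0.004 -0.004 -1.   ] F [-4.9 -7.5 -2.9] M [-1.44  1.04 -0.62] op 0.0135 g 59.92425084114075 q [ -25.   -9.  117.   -0.   72. -124.]
```

Emit:
{"api": "jog_arm", "payload": {
  "commands": [
    [[3, -3, 0, 0], [3.5, -4, 0, 0], [0, 0, 0, 0], [0, 0, 0, 0]]
  ]
}}

```text
time: 17.6
position: [0.4687, -0.1671, 0.1664]
orientation: [[-0.987, -0.16, 0.0], [-0.16, 0.987, 0.0], [-0.0, 0.0, -1.0]]
force: [-0.1, -0.2, -4.0]
opening: 0.0132
grip_force: 59.6
```

```bash
python3 st.py
```

```text
t 17.6 p [ 0.4687 -0.1671  0.1664] yang 99.19 z [ 0.  0. -1.] F [-0.1 -0.2 -4. ] M [-0.03  0.01 -0.05] op 0.0132 g 59.57626283168793 q [ -26.  -10.  117.    0.   72. -125.]
```

Emit:
{"api": "jog_arm", "payload": {
  "commands": [
    [[0, 1, 0, 0], [0, 0, 0, 0]]
  ]
}}

```text
time: 17.8
position: [0.4684, -0.1659, 0.1663]
orientation: [[-0.987, -0.16, 0.0], [-0.16, 0.987, 0.0], [-0.0, 0.0, -1.0]]
force: [-0.1, 0.2, -2.7]
opening: 0.0129
grip_force: 59.6
```

Emit:
{"api": "jog_arm", "payload": {
  "commands": [
    [[0, 1, 0, 0], [0, 0, 0, 0]]
  ]
}}

```text
time: 18.0
position: [0.4682, -0.165, 0.1663]
orientation: [[-0.987, -0.16, -0.0], [-0.16, 0.987, 0.0], [0.0, 0.0, -1.0]]
force: [0.3, -0.0, -2.9]
opening: 0.0137
grip_force: 59.6
```

Emit:
{"api": "jog_arm", "payload": {
  "commands": [
    [[0, 1, 0, 0], [0, 0, 0, 0]]
  ]
}}

```text
time: 18.2
position: [0.468, -0.1641, 0.1663]
orientation: [[-0.987, -0.16, -0.0], [-0.16, 0.987, 0.0], [0.0, 0.0, -1.0]]
force: [-0.1, 0.0, -3.6]
opening: 0.0129
grip_force: 59.6
```

Emit:
{"api": "jog_arm", "payload": {
  "commands": [
    [[0, 1, 0, 0], [0, 0, 0, 0]]
  ]
}}

```text
time: 18.4
position: [0.4679, -0.1633, 0.1664]
orientation: [[-0.987, -0.16, 0.0], [-0.16, 0.987, -0.0], [-0.0, -0.0, -1.0]]
force: [-0.2, -0.2, -3.2]
opening: 0.0132
grip_force: 59.5
```

```bash
python3 st.py
```

```text
t 18.4 p [ 0.4679 -0.1633  0.1664] yang 99.19 z [ 0. -0. -1.] F [-0.2 -0.2 -3.2] M [-0.07  0.04 -0.06] op 0.0132 g 59.519115686416626 q [ -25.  -10.  118.   -0.   72. -125.]
```

Emit:
{"api": "jog_arm", "payload": {
  "commands": [
    [[0, 1, 0, 0], [0, 0, 0, 0]]
  ]
}}

```text
time: 18.6
position: [0.4678, -0.1627, 0.1664]
orientation: [[-0.987, -0.159, 0.0], [-0.159, 0.987, -0.001], [-0.0, -0.001, -1.0]]
force: [0.2, -3.3, -4.3]
opening: 0.0128
grip_force: 59.5
```

Emit:
{"api": "jog_arm", "payload": {
  "commands": [
    [[0, 1, 0, 0], [0, 0, 0, 0]]
  ]
}}

```text
time: 18.8
position: [0.4676, -0.162, 0.1665]
orientation: [[-0.987, -0.159, 0.0], [-0.159, 0.987, -0.002], [-0.0, -0.002, -1.0]]
force: [0.1, -6.1, -4.9]
opening: 0.0129
grip_force: 59.7
```

```bash
python3 st.py
```

```text
t 18.8 p [ 0.4676 -0.162   0.1665] yang 99.15 z [ 0.    -0.002 -1.   ] F [ 0.1 -6.1 -4.9] M [-0.91 -0.03 -0.62] op 0.0129 g 59.66374218463898 q [ -25.  -10.  118.   -0.   72. -124.]
```

Emit:
{"api": "jog_arm", "payload": {
  "commands": [
    [[0, -4, 0, 0], [0, 0, -6, 0], [0, 0, -7, 0], [-1.4, 7, 0, 0], [-1.4, 7, 0, 0], [0, 0, 0, 0], [0, 0, 0, 0]]
  ]
}}

```text
time: 19.5
position: [0.4685, -0.1504, 0.179]
orientation: [[-0.987, -0.161, -0.0], [-0.161, 0.987, 0.0], [0.0, 0.0, -1.0]]
force: [-0.2, 0.6, -2.7]
opening: 0.0132
grip_force: 59.6
```

```bash
python3 - <<'E'
import st
from meas import *
im,K,T=snap("wrist","wn");e,o=meas(im);print(e,o)
E
```

```text
t 19.5 p [ 0.4685 -0.1504  0.179 ] yang 99.25 z [-0.  0. -1.] F [-0.2  0.6 -2.7] M [-0.   -0.03  0.02] op 0.0132 g 59.5738685131073 q [ -24.  -11.  117.   -0.   74. -123.]
80.22 [(320.79, 29.14), (321.14, 33.35), (321.07, 31.98), (321.0, 29.62)]
```

Emit:
{"api": "jog_arm", "payload": {
  "commands": [
    [[0, 0, 2, 0], [0, 0, 2, 0], [0, 0, 1, 0], [0, 0, 0, 0]]
  ]
}}

```text
time: 19.95
position: [0.4685, -0.151, 0.1739]
orientation: [[-0.987, -0.16, -0.001], [-0.16, 0.987, 0.0], [0.001, 0.0, -1.0]]
force: [-0.5, 0.1, -3.8]
opening: 0.0128
grip_force: 59.6
```

Emit:
{"api": "jog_arm", "payload": {
  "commands": [
    [[0, 0, 1, 0], [0, 0, 0, 0]]
  ]
}}

```text
time: 20.15
position: [0.4686, -0.151, 0.1732]
orientation: [[-0.987, -0.16, -0.0], [-0.16, 0.987, 0.0], [0.0, 0.0, -1.0]]
force: [0.6, 1.4, -3.7]
opening: 0.0133
grip_force: 59.6
```

Emit:
{"api": "jog_arm", "payload": {
  "commands": [
    [[0, 0, 1, 0], [0, 0, 0, 0]]
  ]
}}

```text
time: 20.35
position: [0.4686, -0.1509, 0.1722]
orientation: [[-0.987, -0.16, -0.0], [-0.16, 0.987, 0.0], [0.0, 0.0, -1.0]]
force: [-0.7, 0.8, -2.8]
opening: 0.013
grip_force: 59.6
```

```bash
python3 st.py
```

```text
t 20.35 p [ 0.4686 -0.1509  0.1722] yang 99.19 z [-0.  0. -1.] F [-0.7  0.8 -2.8] M [-0.03  0.04  0.03] op 0.013 g 59.57309424877167 q [ -24.  -11.  118.   -0.   73. -123.]
```

Emit:
{"api": "jog_arm", "payload": {
  "commands": [
    [[0, 0, 1, 0], [0, 0, 0, 0]]
  ]
}}

```text
time: 20.55
position: [0.4686, -0.1509, 0.1712]
orientation: [[-0.987, -0.16, -0.0], [-0.16, 0.987, 0.0], [0.0, 0.0, -1.0]]
force: [0.4, -0.7, -3.2]
opening: 0.0135
grip_force: 59.6
```

Emit:
{"api": "jog_arm", "payload": {
  "commands": [
    [[0, 0, 1, 0], [0, 0, 0, 0]]
  ]
}}

```text
time: 20.75
position: [0.4686, -0.1509, 0.1701]
orientation: [[-0.987, -0.16, -0.0], [-0.16, 0.987, 0.0], [0.0, 0.0, -1.0]]
force: [-0.2, 0.8, -3.5]
opening: 0.0132
grip_force: 59.6
```

Emit:
{"api": "jog_arm", "payload": {
  "commands": [
    [[0, 0, 1, 0], [0, 0, 0, 0]]
  ]
}}

```text
time: 20.95
position: [0.4686, -0.1509, 0.1691]
orientation: [[-0.987, -0.16, -0.0], [-0.16, 0.987, 0.0], [0.0, 0.0, -1.0]]
force: [0.2, 0.2, -3.7]
opening: 0.0131
grip_force: 59.6
```

```bash
python3 st.py
```

```text
t 20.95 p [ 0.4686 -0.1509  0.1691] yang 99.19 z [-0.  0. -1.] F [ 0.2  0.2 -3.7] M [0.01 0.02 0.  ] op 0.0131 g 59.57234859466553 q [ -24.  -11.  118.    0.   73. -123.]
```

Both knuckles are on the pins: 5 mm below the tips with no added force. I'll continue down to the shoulders.

Emit:
{"api": "jog_arm", "payload": {
  "commands": [
    [[0, 0, 1, 0], [0, 0, 1, 0], [0, 0, 1, 0], [0, 0, 1, 0], [0, 0, 0, 0]]
  ]
}}

```text
time: 21.45
position: [0.4686, -0.1509, 0.1651]
orientation: [[-0.987, -0.16, -0.0], [-0.16, 0.987, 0.0], [0.0, 0.0, -1.0]]
force: [0.1, -0.3, -3.3]
opening: 0.0131
grip_force: 59.6
```

Emit:
{"api": "jog_arm", "payload": {
  "commands": [
    [[0, 0, 1, 0], [0, 0, 1, 0], [0, 0, 1, 0], [0, 0, 1, 0], [0, 0, 0, 0]]
  ]
}}

```text
time: 21.95
position: [0.4686, -0.1509, 0.1611]
orientation: [[-0.987, -0.16, -0.0], [-0.16, 0.987, 0.0], [0.0, 0.0, -1.0]]
force: [-0.6, 0.2, -4.0]
opening: 0.0132
grip_force: 59.6
```

Emit:
{"api": "jog_arm", "payload": {
  "commands": [
    [[0, 0, 1, 0], [0, 0, 1, 0], [0, 0, 1, 0], [0, 0, 1, 0], [0, 0, 0, 0]]
  ]
}}

```text
time: 22.45
position: [0.4686, -0.1509, 0.1571]
orientation: [[-0.987, -0.16, -0.0], [-0.16, 0.987, 0.0], [0.0, 0.0, -1.0]]
force: [-0.3, 0.2, -3.4]
opening: 0.0134
grip_force: 59.6
```

```bash
python3 st.py
```

```text
t 22.45 p [ 0.4686 -0.1509  0.1571] yang 99.2 z [-0.  0. -1.] F [-0.3  0.2 -3.4] M [-0.03  0.02  0.01] op 0.0134 g 59.57328379154205 q [ -24.  -10.  119.   -0.   71. -123.]
```

Emit:
{"api": "jog_arm", "payload": {
  "commands": [
    [[0, 0, 1, 0], [0, 0, 1, 0], [0, 0, 0, 0]]
  ]
}}

```text
time: 22.75
position: [0.4686, -0.1509, 0.1552]
orientation: [[-0.987, -0.16, -0.0], [-0.16, 0.987, 0.0], [0.0, 0.0, -1.0]]
force: [0.7, -0.3, -3.1]
opening: 0.0131
grip_force: 59.6
```

Emit:
{"api": "jog_arm", "payload": {
  "commands": [
    [[0, 0, 1, 0], [0, 0, 0, 0]]
  ]
}}

```text
time: 22.95
position: [0.4686, -0.1509, 0.1542]
orientation: [[-0.987, -0.16, -0.0], [-0.16, 0.987, 0.0], [0.0, 0.0, -1.0]]
force: [1.0, 0.3, -3.1]
opening: 0.0133
grip_force: 59.6
```

Emit:
{"api": "jog_arm", "payload": {
  "commands": [
    [[0, 0, 0.7, 0], [0, 0, 0, 0]]
  ]
}}

```text
time: 23.15
position: [0.4688, -0.151, 0.1537]
orientation: [[-0.987, -0.16, 0.0], [-0.16, 0.987, -0.0], [-0.0, -0.0, -1.0]]
force: [-0.0, -0.4, -4.1]
opening: 0.0134
grip_force: 59.7
```

```bash
python3 st.py
```

```text
t 23.15 p [ 0.4688 -0.151   0.1537] yang 99.19 z [ 0. -0. -1.] F [-0.  -0.4 -4.1] M [ 0.01 -0.04 -0.01] op 0.0134 g 59.66452717781067 q [ -24.  -10.  119.    0.   71. -123.]
```

Emit:
{"api": "jog_arm", "payload": {
  "commands": [
    [[0, 0, 0.7, 0], [0, 0, 0.5, 0], [0, 0, 0, 0], [0, 0, 0, 0], [0, 0, 0, 0]]
  ]
}}

```text
time: 23.65
position: [0.4688, -0.1512, 0.1532]
orientation: [[-0.987, -0.16, 0.0], [-0.16, 0.987, -0.001], [-0.0, -0.001, -1.0]]
force: [-5.4, 0.2, 5.7]
opening: 0.0133
grip_force: 60.9
```

```bash
python3 st.py
```

```text
t 23.65 p [ 0.4688 -0.1512  0.1532] yang 99.2 z [ 0.    -0.001 -1.   ] F [-5.4  0.2  5.7] M [0.18 0.49 0.17] op 0.0133 g 60.852506160736084 q [ -24.  -10.  119.   -0.   71. -123.]
```

Emit:
{"api": "jog_arm", "payload": {
  "commands": [
    [[0, 0, 0, 0], [0, 0, 0, 0], [0, 0, 0, 0], [0, 0, 0, 0], [0, 0, 0, 0]]
  ],
  "jaw": -0.45
}}

```text
time: 24.15
position: [0.4687, -0.1509, 0.1523]
orientation: [[-0.987, -0.16, 0.0], [-0.16, 0.987, 0.0], [-0.0, 0.0, -1.0]]
force: [0.5, -0.5, -0.0]
opening: 0.0234
grip_force: 0.0
```

```bash
python3 - <<'E'
import st
from meas import *
im,K,T=snap("wrist","wo");print(meas(im))
s=monitor.read_state();p=s["position"];R=s["orientation"]
e=meas(im)[0];print((R.T@(plane(K,T,(321,e),.185)-p)).round(4))
E
```

```text
t 24.15 p [ 0.4687 -0.1509  0.1523] yang 99.19 z [ 0.  0. -1.] F [ 0.5 -0.5 -0. ] M [-0.06 -0.02 -0.02] op 0.0234 g 0.0 q [ -24.  -10.  119.    0.   71. -123.]
(75.66, [(320.19, 33.15), (320.27, 32.87), (320.36, 31.44), (320.43, 29.26)])
[ 0.0935  0.002  -0.0327]
```

The door is seated and released, and it hangs at 104° open. Now I'll swing it with the jaws loosely straddling the rail.

Emit:
{"api": "jog_arm", "payload": {
  "commands": [
    [[-0.3, 7.5, -4, 4], [-1.6, 14.9, 0, 8], [-1.6, 14.9, 0, 8], [-1.6, 14.9, 0, 8], [0, 0, 0, 0]]
  ]
}}

```text
time: 24.7
position: [0.475, -0.0983, 0.1564]
orientation: [[-0.947, 0.32, 0.0], [0.32, 0.947, 0.001], [-0.0, 0.001, -1.0]]
force: [1.1, 0.2, 0.3]
opening: 0.0233
grip_force: 0.2
```

```bash
python3 - <<'E'
import st
from meas import *
im,K,T=snap("wrist","wp");print(meas(im))
E
```

```text
t 24.7 p [ 0.475  -0.0983  0.1564] yang 71.31 z [ 0.     0.001 -1.   ] F [1.1 0.2 0.3] M [ 0.05 -0.06  0.  ] op 0.0233 g 0.21383288059951155 q [-18. -11. 119.   0.  71. -89.]
(103.44, [(344.03, 32.99), (340.62, 35.57), (337.52, 33.97), (332.99, 30.65)])
```

Emit:
{"api": "jog_arm", "payload": {
  "commands": [
    [[-1.6, 14.9, 0, 8], [-1.6, 14.9, 0, 8], [-1.6, 14.9, 0, 8], [-1.6, 14.9, 0, 8], [-1.6, 14.9, 0, 8], [-1.6, 14.9, 0, 8], [0, 0, 0, 0]]
  ]
}}

```text
time: 25.45
position: [0.5375, -0.0378, 0.1565]
orientation: [[-0.397, 0.918, 0.001], [0.918, 0.397, -0.0], [-0.001, 0.001, -1.0]]
force: [0.6, 1.0, 0.0]
opening: 0.0236
grip_force: 0.5
```

```bash
python3 - <<'E'
import st
from h import *
im,K,T=snap("wrist","wq")
g=im.astype(float)[:,:,0]-im[:,:,2]
m=(cv2.inRange(cv2.cvtColor(im,cv2.COLOR_BGR2HSV),(100,110,40),(130,255,255)));m[260:]=0;m[:,:250]=0;m[:,420:]=0
for r in range(60,260,20):
    u=np.where(m[r])[0];print(r,(u[0],u[-1],plane(K,T,((u[0]+u[-1])/2,r),.185).round(4)[:2]) if len(u) else 0)
E
```

```text
t 25.45 p [ 0.5375 -0.0378  0.1565] yang 23.38 z [ 0.001 -0.    -1.   ] F [0.6 1.  0. ] M [ 0.09 -0.19 -0.04] op 0.0236 g 0.5098990932310699 q [-10.  -4. 113.  -0.  71. -33.]
60 0
80 (np.int64(331), np.int64(347), array([0.5065, 0.0508]))
100 (np.int64(329), np.int64(357), array([0.5109, 0.0449]))
120 (np.int64(329), np.int64(356), array([0.5139, 0.038 ]))
140 (np.int64(326), np.int64(355), array([0.5164, 0.0306]))
160 (np.int64(324), np.int64(353), array([0.5191, 0.0228]))
180 (np.int64(323), np.int64(351), array([0.5221, 0.0148]))
200 (np.int64(322), np.int64(349), array([0.5252, 0.0064]))
220 (np.int64(320), np.int64(419), array([0.5431, 0.0038]))
240 (np.int64(319), np.int64(345), array([ 0.5317, -0.0119]))
```

Emit:
{"api": "jog_arm", "payload": {
  "commands": [
    [[0, 0, -15, 0], [0, 0, -25, 0], [0, 0, -12, 0]]
  ]
}}

```text
time: 25.8
position: [0.5371, -0.0383, 0.2117]
orientation: [[-0.395, 0.919, 0.004], [0.919, 0.395, -0.001], [-0.002, 0.003, -1.0]]
force: [0.3, 0.3, 0.8]
opening: 0.0235
grip_force: 0.0
```

Emit:
{"api": "jog_arm", "payload": {
  "commands": [
    [[25, -16, 0, 0], [25, -18, 0, 0], [16, -12, 0, 0], [0, 0, 0, 4], [0, 0, 20, 0], [0, 0, 20, 0], [0, 0, 10, 0], [0, 0, 0, 0]]
  ],
  "jaw": -1
}}

```text
time: 26.6
position: [0.4669, 0.0049, 0.1571]
orientation: [[-0.329, 0.944, -0.003], [0.944, 0.329, 0.0], [0.001, -0.003, -1.0]]
force: [-0.4, 0.6, -0.2]
opening: -0.0001
grip_force: 0.0
```

```bash
cat > door.py <<'E'
import st
from h import *
im,K,T=snap("scene","s4");print("scene")
im,K,T=snap("top","t4")
hsv=cv2.cvtColor(im,cv2.COLOR_BGR2HSV);m=cv2.inRange(hsv,(100,120,50),(130,255,255))
n,l,s,c=cv2.connectedComponentsWithStats(m)
for i in range(1,n):
    if s[i,4]>6 and 250<c[i,0]<380 and 130<c[i,1]<240: print(s[i],c[i].round(1),plane(K,T,c[i],.185).round(4))
E
python3 door.py
```

```text
t 26.6 p [0.4669 0.0049 0.1571] yang 19.22 z [-0.003  0.    -1.   ] F [-0.4  0.6 -0.2] M [-0.   -0.02  0.01] op -0.0001 g 0.0 q [ -6. -13. 122.  -0.  72. -25.]
scene
[295 178  42  19 206] [315.9 188.7] [ 0.5427 -0.0595  0.185 ]
```

Emit:
{"api": "jog_arm", "payload": {
  "commands": [
    [[0, 10, 0, 0], [0, 10, 0, 0], [0, 6, 0, 0], [0.8, 6, 0, 2], [0.8, 6, 0, 2], [0.8, 6, 0, 2], [0.8, 6, 0, 2], [0, 0, 0, 0]]
  ]
}}

```text
time: 27.5
position: [0.5159, 0.0237, 0.1587]
orientation: [[-0.195, 0.981, 0.0], [0.981, 0.195, 0.0], [-0.0, 0.0, -1.0]]
force: [-0.3, -0.1, -0.3]
opening: 0.0002
grip_force: 0.0
```

```bash
python3 door.py
```

```text
t 27.5 p [0.5159 0.0237 0.1587] yang 11.24 z [ 0.  0. -1.] F [-0.3 -0.1 -0.3] M [0.04 0.   0.03] op 0.0002 g 0.0 q [ -3.  -7. 116.   0.  71. -15.]
scene
[309 177  28  11 111] [322.8 181.9] [ 0.564  -0.0816  0.185 ]
[309 185  19   6  24] [318.  187.5] [ 0.5464 -0.0663  0.185 ]
```

Emit:
{"api": "jog_arm", "payload": {
  "commands": [
    [[0.8, 6, 0, 2], [0.8, 6, 0, 2], [0.8, 6, 0, 2], [0.8, 6, 0, 2], [0, 0, 0, 0]]
  ]
}}

```text
time: 28.1
position: [0.5385, 0.0299, 0.1585]
orientation: [[-0.056, 0.998, 0.0], [0.998, 0.056, -0.0], [-0.0, 0.0, -1.0]]
force: [-1.1, -0.0, 0.6]
opening: -0.0002
grip_force: 0.0
```

```bash
python3 door.py
```

```text
t 28.1 p [0.5385 0.0299 0.1585] yang 3.23 z [ 0. -0. -1.] F [-1.1 -0.   0.6] M [-0.01  0.02  0.02] op -0.0002 g 0.0 q [ -3.  -4. 113.  -0.  71.  -6.]
scene
[306 176  31   8 116] [320.6 179.9] [ 0.5703 -0.0749  0.185 ]
[306 184  21   3  23] [316.3 185.3] [ 0.5536 -0.0609  0.185 ]
```

Emit:
{"api": "jog_arm", "payload": {
  "commands": [
    [[0.4, 3, 0, 1], [0.4, 3, 0, 1], [0.4, 3, 0, 1], [0.4, 3, 0, 1], [0, 0, 0, 0]]
  ]
}}

```text
time: 28.7
position: [0.5505, 0.0319, 0.1585]
orientation: [[0.015, 1.0, 0.0], [1.0, -0.015, -0.0], [-0.0, 0.0, -1.0]]
force: [-0.5, -0.1, -0.2]
opening: -0.0002
grip_force: 0.1
```

Emit:
{"api": "jog_arm", "payload": {
  "commands": [
    [[0.3, 2, 0, 0.7], [0.2, 1.5, 0, 0.5], [0, 0, 0, 0]]
  ]
}}

```text
time: 29.0
position: [0.5537, 0.0323, 0.1584]
orientation: [[0.035, 0.999, -0.0], [0.999, -0.035, -0.0], [-0.0, -0.0, -1.0]]
force: [0.1, -0.3, -0.1]
opening: 0.0003
grip_force: 0.1
```

Emit:
{"api": "jog_arm", "payload": {
  "commands": [
    [[0.2, 1.5, 0, 0.5], [0.2, 1.5, 0, 0.5], [0, 0, 0, 0]]
  ]
}}

```text
time: 29.3
position: [0.5568, 0.0326, 0.1584]
orientation: [[0.053, 0.999, 0.0], [0.999, -0.053, -0.0], [-0.0, 0.0, -1.0]]
force: [0.5, 0.4, -0.1]
opening: 0.0
grip_force: 0.0
```

```bash
python3 door.py
```

```text
t 29.3 p [0.5568 0.0326 0.1584] yang -3.02 z [ 0. -0. -1.] F [ 0.5  0.4 -0.1] M [ 0.06  0.03 -0.05] op 0.0 g 0.048517917423396284 q [ -2.  -1. 110.  -0.  71.   1.]
scene
[305 175  32   6 123] [320.2 177.9] [ 0.5766 -0.0738  0.185 ]
[304 183  23   2  24] [314.6 183. ] [ 0.5607 -0.0557  0.185 ]
```

Emit:
{"api": "jog_arm", "payload": {
  "commands": [
    [[0.2, 1.5, 0, 0.5], [0.2, 1.5, 0, 0.5], [0, 0, 0, 0]]
  ]
}}

```text
time: 29.7
position: [0.5598, 0.0328, 0.1584]
orientation: [[0.07, 0.998, 0.0], [0.998, -0.07, -0.0], [-0.0, 0.0, -1.0]]
force: [0.0, 1.0, -0.4]
opening: 0.0004
grip_force: 0.0
```

Emit:
{"api": "jog_arm", "payload": {
  "commands": [
    [[0.2, 1.5, 0, 0.5], [0, 1.5, 0, 0.5], [0, 0, 0, 0]]
  ]
}}

```text
time: 30.0
position: [0.5624, 0.033, 0.1582]
orientation: [[0.088, 0.996, -0.001], [0.996, -0.088, 0.0], [0.0, -0.001, -1.0]]
force: [-2.3, 1.4, 0.3]
opening: 0.0002
grip_force: 0.7
```

Emit:
{"api": "jog_arm", "payload": {
  "commands": [
    [[0, 1.5, 0, 0], [0, 0, 0, 0]]
  ]
}}

```text
time: 30.2
position: [0.5635, 0.033, 0.1581]
orientation: [[0.087, 0.996, -0.002], [0.996, -0.087, 0.001], [0.0, -0.002, -1.0]]
force: [-3.8, 1.2, 1.5]
opening: 0.0002
grip_force: 2.2
```

```bash
python3 door.py
```

```text
t 30.2 p [0.5635 0.033  0.1581] yang -5.0 z [-0.002  0.001 -1.   ] F [-3.8  1.2  1.5] M [0.32 0.61 0.02] op 0.0002 g 2.160697365179658 q [ -2.  -0. 110.   0.  71.   3.]
scene
[304 175  33   5 128] [319.9 177.1] [ 0.5792 -0.0729  0.185 ]
[304 182  23   2  35] [316.5 182.3] [ 0.5628 -0.0618  0.185 ]
```

Roller resistance has started (about 4 N), so I'll keep pushing gently.

Emit:
{"api": "jog_arm", "payload": {
  "commands": [
    [[0, 1.5, 0, 0], [0, 0, 0, 0]]
  ]
}}

```text
time: 30.5
position: [0.5653, 0.0329, 0.1582]
orientation: [[0.087, 0.996, -0.001], [0.996, -0.087, 0.001], [0.001, -0.001, -1.0]]
force: [-2.7, 2.2, 0.9]
opening: -0.0004
grip_force: 1.9
```

Emit:
{"api": "jog_arm", "payload": {
  "commands": [
    [[0, 1.5, 0, 0], [0, 0, 0, 0]]
  ]
}}

```text
time: 30.7
position: [0.5671, 0.0326, 0.1582]
orientation: [[0.087, 0.996, -0.0], [0.996, -0.087, 0.0], [0.0, -0.0, -1.0]]
force: [-2.9, 3.7, -0.2]
opening: 0.0
grip_force: 1.5
```

Emit:
{"api": "jog_arm", "payload": {
  "commands": [
    [[0, 1.5, 0, 0], [0, 0, 0, 0]]
  ]
}}

```text
time: 30.9
position: [0.5689, 0.0321, 0.1583]
orientation: [[0.087, 0.996, 0.001], [0.996, -0.087, -0.0], [-0.0, 0.001, -1.0]]
force: [-2.3, 0.6, 0.1]
opening: 0.0001
grip_force: 1.1
```

Emit:
{"api": "jog_arm", "payload": {
  "commands": [
    [[0, 1.5, 0, 0], [0, 0, 0, 0]]
  ]
}}

```text
time: 31.1
position: [0.5706, 0.0318, 0.1585]
orientation: [[0.087, 0.996, 0.001], [0.996, -0.087, -0.001], [-0.001, 0.001, -1.0]]
force: [-1.5, -0.0, 0.0]
opening: 0.0
grip_force: 0.7
```

```bash
python3 door.py
```

```text
t 31.1 p [0.5706 0.0318 0.1585] yang -5.01 z [ 0.001 -0.001 -1.   ] F [-1.5 -0.   0. ] M [0.13 0.18 0.02] op 0.0 g 0.74300117790699 q [ -2.   0. 109.  -0.  71.   3.]
scene
[305 174  32   5 129] [320.3 176.2] [ 0.5821 -0.0741  0.185 ]
[304 181  24   2  29] [315.3 181.6] [ 0.5654 -0.0582  0.185 ]
```

Emit:
{"api": "jog_arm", "payload": {
  "commands": [
    [[0, 1.5, 0, 0], [0, 0, 0, 0]]
  ]
}}

```text
time: 31.4
position: [0.5721, 0.0317, 0.1586]
orientation: [[0.087, 0.996, 0.001], [0.996, -0.087, -0.001], [-0.0, 0.001, -1.0]]
force: [-0.8, -0.6, 0.3]
opening: -0.0002
grip_force: 0.3
```

Emit:
{"api": "jog_arm", "payload": {
  "commands": [
    [[0, 1.5, 0, 0], [0, 0, 0, 0]]
  ]
}}

```text
time: 31.6
position: [0.5737, 0.0317, 0.1587]
orientation: [[0.087, 0.996, 0.001], [0.996, -0.087, -0.0], [-0.0, 0.001, -1.0]]
force: [-0.7, 0.4, -0.0]
opening: -0.0004
grip_force: 0.1
```

Emit:
{"api": "jog_arm", "payload": {
  "commands": [
    [[0, 1.5, 0, 0], [0, 0, 0, 0]]
  ]
}}

```text
time: 31.8
position: [0.574, 0.0317, 0.1587]
orientation: [[0.087, 0.996, -0.002], [0.996, -0.087, -0.0], [-0.0, -0.002, -1.0]]
force: [-5.1, -0.9, 2.7]
opening: 0.0002
grip_force: 2.5
```

```bash
python3 door.py
```

```text
t 31.8 p [0.574  0.0317 0.1587] yang -5.01 z [-0.002 -0.    -1.   ] F [-5.1 -0.9  2.7] M [-0.06  0.74 -0.04] op 0.0002 g 2.499048560857773 q [ -2.   1. 108.  -0.  71.   3.]
scene
[305 173  32   6 130] [320.2 175.7] [ 0.5837 -0.074   0.185 ]
[304 180  23   3  27] [315.1 181. ] [ 0.5672 -0.0574  0.185 ]
```

Emit:
{"api": "jog_arm", "payload": {
  "commands": [
    [[0, 1.5, 0, 0], [0, 0, 0, 0], [0, 0, 0, 0]]
  ]
}}

```text
time: 32.2
position: [0.5741, 0.0317, 0.1587]
orientation: [[0.087, 0.996, -0.006], [0.996, -0.087, -0.0], [-0.001, -0.006, -1.0]]
force: [-10.2, -0.2, 6.3]
opening: -0.0001
grip_force: 5.6
```

```bash
python3 door.py
```

```text
t 32.2 p [0.5741 0.0317 0.1587] yang -5.0 z [-0.006 -0.    -1.   ] F [-10.2  -0.2   6.3] M [-0.04  1.61 -0.  ] op -0.0001 g 5.608888864517212 q [ -2.   1. 108.  -0.  71.   3.]
scene
[305 173  32   6 131] [320.2 175.7] [ 0.5837 -0.0737  0.185 ]
[304 180  23   3  28] [315.4 181. ] [ 0.5672 -0.0583  0.185 ]
```

Emit:
{"api": "jog_arm", "payload": {
  "commands": [
    [[0, -4, 0, 0], [0, -15, 0, 0], [0, -25, 0, 0], [0, -25, 0, 0], [0, 0, 0, 0], [0, 0, 0, 0]]
  ]
}}

```text
time: 32.9
position: [0.5079, 0.0377, 0.1589]
orientation: [[0.087, 0.996, 0.002], [0.996, -0.087, -0.0], [0.0, 0.002, -1.0]]
force: [-0.2, -0.2, 0.4]
opening: -0.0
grip_force: 0.0
```

```bash
python3 door.py; python3 - <<'E'
from h import *
im,K,T=snap("top","t5")
hsv=cv2.cvtColor(im,cv2.COLOR_BGR2HSV);m=cv2.inRange(hsv,(100,110,50),(130,255,255))
m[:,:270]=0;m[:,380:]=0;m[:150]=0;m[220:]=0
v,u=np.where(m)
cols=sorted(set(u));top=[(c,v[u==c].min()-.5) for c in cols]
P=np.float32([plane(K,T,q,.185)[:2] for q in top])
vx,vy,x0,y0=cv2.fitLine(P,cv2.DIST_HUBER,0,.001,.001).ravel();print("door back edge ang",np.degrees(np.arctan2(vx,vy)),x0,y0,P[0],P[-1])
# cabinet front top edge: brightness drop below grey roof, per column, from initial image
im0=cv2.imread("pics/top0.png").astype(float).mean(2)
Q=[]
for c in range(286,336):
    col=im0[150:185,c];d=np.diff(col);k=np.argmin(d);Q.append(plane(K,T,(c,150+k+.5),.195)[:2])
vx,vy,x0,y0=cv2.fitLine(np.float32(Q),cv2.DIST_HUBER,0,.001,.001).ravel();print("cab front ang",np.degrees(np.arctan2(vx,vy)),x0,y0)
E
```

```text
t 32.9 p [0.5079 0.0377 0.1589] yang -5.0 z [ 0.002 -0.    -1.   ] F [-0.2 -0.2  0.4] M [ 0.05 -0.02 -0.03] op -0.0 g 0.0 q [ -2.  -8. 117.   0.  71.   3.]
scene
[280 171  57   8 269] [306.9 174.8] [ 0.5873 -0.0319  0.185 ]
[290 179   5   2  10] [292.  179.5] [0.573  0.0154 0.185 ]
[302 180  25   3  29] [314.2 180.9] [ 0.5675 -0.0545  0.185 ]
door back edge ang 5.095428 0.59473926 -0.03794519 [0.6021688  0.05308158] [ 0.58675647 -0.12383035]
cab front ang 5.741024 0.5989717 -0.05379177
```

The push force peaked at about 4 N, fell away, then met a firm stop. After backing off, the door lies at 5.1°, parallel to the cabinet front (about 5.2–5.7°), and the arm is clear, so I'm handing in.

```bash
python3 -c "
from station import job_done
print(job_done())"
```

```text
the job is handed in; nothing more can be done
None
```

The door is hung on both pins, fully down, and pushed shut until the roller catch drew it in and it met a firm stop. The arm backed off clear and I handed the job in at about 33 s. The hand-in returned no verdict. I didn't re-check the bystanders at the end, but no move went near them.

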